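# Unstack the heel blocks onto their outsoles

## Robot

A 6-joint arm with a two-finger parallel gripper is mounted at the origin on the work surface. World frame = base frame: x ahead of the robot, y to its left, z up, the work surface at z = 0. Lengths are in mm, angles in degrees, forces in N, time in s.
With the tool pointing down it reaches from about 350 to 775 mm from the base axis. Payload 7.3 kg.
Tool frame: the origin (TCP) lies on the centre line of the jaws, within the pads' length; the fingertips stand arm.tip_extent ahead of it and the grasp point (between the pads) lies 3 mm ahead of it (arm.tip_extent is the distance from the TCP to the fingertips, in mm); z points along the fingers, y is the line along which they close (so a half turn about z gives the same grasp; the last joint's range is limited). The gripper opens to 92 mm and grips with 3 to 60 N. Pads are 19 mm wide; open, the fingers measure 130 mm over their backs; the gripper's body (75 mm by 190 mm) begins 47 mm behind the grasp point.
Start: joints at [55.348, 19.595, 87.324, -0, 73.075, -8.365], TCP at [232.496, 470.732, 248.741] pointing down, gripper open.
Joint ranges: [-145.02, 145.02], [-44.19, 115.74], [2.07, 154.8], [-57.11, 237.11], [16.16, 152.29], [-177.93, 177.93]. Speed limits (degrees/s): [147.25, 147.25, 180, 180, 180, 180].

## Interface

Orientations are given as [roll, pitch, yaw] about the fixed x, y, z axes, in that order (R = Rz(yaw) Ry(pitch) Rx(roll)).
In Python, from bench import arm gives the robot as it stands.
- The arm moves only by the tool send_rows, never from a script. Its arguments are lists of equal length, an entry for each row: "dp": the shift along the world's x, y, z in cm, a list of three; "twist": the turn about the world's z in degrees; "gripper": the finger opening in cm, from 0 to 9.18. In form: {"dp": [[x, y, z], ...], "twist": [twist, ...], "gripper": [gripper, ...]}. A call has exactly 10 rows; each row shifts and turns the commanded pose from where the row before left it; what a row does not reach is not made up. A row lasts 1/12 s, in which the tool goes at most 41.7 mm and 7.16 degrees, less where a joint would pass 70% of its speed; a pose out of reach is approached as far as the arm can. A call with a gripper value outside its range is refused whole. The fingers move at their own pace and stop on an object; "force" is the grip in N (left out, the last holds). Time passes only in rows, so rows that do not move let the fingers close, or fill a call up. It gives the time, the measured TCP pose, the force, the opening and the grip force at its end, in the units of the state.
- arm.get_obs(): the state, without advancing time (a new reading comes with each control period).
- arm.grab_frame(name): name is "side" or "top"; returns the picture (400x640x3 uint8, red, green, blue); there is no depth.
- arm.get_calibration(name): a dict with "fx", "fy", "cx", "cy" (pixels), "extrinsics" (4x4, takes a point from camera to world coordinates). Camera axes: x right, y up, looking along -z (the intrinsics and any distortion apply to the point x, -y, -z); pixel columns grow to the right and rows downward; lengths in mm; the calibration is good to about 2 mm. A picture is of the moment at which its call begins. get_calibration takes no time and is no camera call.
- arm.job_done(): hands the job in; it is judged then, once.
Trained networks look in the newest picture that a camera, given by its name, has taken for a name from the list of things; names that differ only in an ending like _2 or _b are one class to them, and where a whole thing is asked for, a point or a joint stands for the part that bears it (a point fixed in the world has none). Each returns a list of dicts, best first, with "confidence" (0 to 1); they miss things now and then, are a little off and sometimes report something else, mostly with a low value. They report only what shows in the picture. A call takes as long as a camera call. They do not tell look-alikes from the thing itself.
- arm.cut_out(camera, label): "region" (400x640 bool, what is visible of it) and "rect" ([left, top, right, bottom] in pixels, round what is visible of it).
- arm.tip_of(camera, label): "uv" ([column, row] in pixels: a listed point, or the origin of a listed thing).
The state is a dict: "clock": time; "q": joint angles; "joint_vel": joint speeds; "joint_torque": joint torques, N m; "ee_pos": TCP position; "ee_rot": TCP orientation; "wrist_force": force on the tool from outside, world axes, zero at the start; "torque": the same for the moment, N m; "grip_width": finger opening in mm; "grasp_force": force on a finger pad.
Only numpy, scipy, OpenCV 4.12 (cv2) and the standard library are available. Lean on these libraries where they do the work, as an engineer would, in place of code of your own. Each camera call takes 0.05 s, during which the arm holds its last target. There are 200 camera calls.

## Task

Take the stack of heel blocks apart and set each block on the outsole of its own colour, lying flat, centred on the grey heel patch and lined up with the sole: round end at the heel, flat end towards the toe. Let go of every block and leave the glue pot and the hammer where they are.

Things in the scene. Friction and masses are not known exactly. Their poses are not given: they have to be found in the camera images.
- block_black: Loose black rubber heel block, D-shaped from above: 66 mm wide (y), 76 long (x), 26 thick (z). Flat end at +x; the -x end is a half circle of radius 33, sides parallel. Origin: centre of the underside. At the start the bottom block of the stack, standing on the bench, blocks roughly centred and a little twisted, flat ends away from the robot. 24 to 155 g.
- block_brown: Loose red-brown leatherboard heel block, D-shaped from above: 56 mm wide (y), 64 long (x), 26 thick (z). Flat end at +x; the -x end is a half circle of radius 28, sides parallel. Origin: centre of the underside. At the start second from below, on the black block, blocks roughly centred and a little twisted, flat ends away from the robot. 24 to 155 g.
- block_blue: Loose blue plastic heel block, D-shaped from above: 46 mm wide (y), 52 long (x), 26 thick (z). Flat end at +x; the -x end is a half circle of radius 23, sides parallel. Origin: centre of the underside. At the start third from below, on the brown block, blocks roughly centred and a little twisted, flat ends away from the robot. 24 to 155 g.
- block_white: Loose cream-white plastic heel block, D-shaped from above: 36 mm wide (y), 40 long (x), 26 thick (z). Flat end at +x; the -x end is a half circle of radius 18, sides parallel. Origin: centre of the underside. At the start the top block, on the blue block, blocks roughly centred and a little twisted, flat ends away from the robot. 24 to 155 g.
- sole_black: Black flat outsole fixed to the bench, 270 mm long (x), 94 wide (y), 8 thick. Origin: centre of its underside; +x points to the toe (away from the robot). On top at the heel a grey D-shaped patch of the black block's outline (66 x 76 mm, flat end to the toe) marks the heel seat; patch centre at x = -94 mm, y = 0, z = 8 mm.
- sole_brown: Brown flat outsole fixed to the bench, 240 mm long (x), 86 wide (y), 8 thick. Origin: centre of its underside; +x points to the toe (away from the robot). On top at the heel a grey D-shaped patch of the brown block's outline (56 x 64 mm, flat end to the toe) marks the heel seat; patch centre at x = -85 mm, y = 0, z = 8 mm.
- sole_blue: Blue flat outsole fixed to the bench, 200 mm long (x), 74 wide (y), 8 thick. Origin: centre of its underside; +x points to the toe (away from the robot). On top at the heel a grey D-shaped patch of the blue block's outline (46 x 52 mm, flat end to the toe) marks the heel seat; patch centre at x = -71 mm, y = 0, z = 8 mm.
- sole_white: Cream-white flat outsole fixed to the bench, 160 mm long (x), 62 wide (y), 8 thick. Origin: centre of its underside; +x points to the toe (away from the robot). On top at the heel a grey D-shaped patch of the white block's outline (36 x 40 mm, flat end to the toe) marks the heel seat; patch centre at x = -57 mm, y = 0, z = 8 mm.
- glue: White square glue pot 72 x 72 x 70 mm with a mint green pointed spout, 157 mm high in all, standing loose at the left end of the bench. Origin: centre of the underside. A bystander: leave alone.
- hammer: Shoemaker's hammer lying loose at the right end of the bench, 260 mm long along its x axis, wooden handle, steel head at the +x end, 30 mm high. Origin: under the middle of the handle. A bystander: leave alone.
Mind the look-alikes: they are no part of the job. Leave any green or yellow look-alike of the block_black alone. Several things have the shape of the block_white; the one meant has the colours described above.

How it is judged:
By the outcome, as a careful person would: the job done as asked, in the order asked, and still so for the second after the job is handed in, with the robot touching nothing.
It also fails if it takes over 125 s, if anything falls off the work surface, if the arm or the gripper's body presses on something with over 40 N, if the wrist force passes 120 N, or if a joint passes its speed limit or range.

## Working session

There is one attempt and no reset: what is moved stays moved. The work goes in short steps, Python scripts to look and compute and a tool call to move; the robot and the scene stay as the last step left them, time stands still between calls to the robot, and variables do not carry over. Pictures are saved under pics/ and viewed, at most 14 in all, crops included, and the job is handed in when it is done.

Besides the shell and the picture viewer there is one more tool, called after "Request:" as name(argument=value, ...) on one line, values as JSON. send_rows: Moves the arm, as the interface text tells. Its arguments: {"type":"object","properties":{"dp":{"type":"array","items":{"type":"array","items":{"type":"number"}}},"twist":{"type":"array","items":{"type":"number"}},"gripper":{"type":"array","items":{"type":"number"}},"force":{"type":"number"}},"required":["dp","twist","gripper"]}

```bash
mkdir -p pics; ls
python3 - <<'E'
from bench import arm
import cv2
print(arm.get_obs()); print(arm.tip_extent)
for n in ("side","top"):
    im=arm.grab_frame(n); cv2.imwrite(f"pics/{n}0.png",im[:,:,::-1]); print(n,arm.get_calibration(n))
E
```

```text
pics
{'clock': 0.0, 'q': array([ 5.53485452e+01,  1.96352560e+01,  8.73769382e+01, -4.76947264e-04,
        7.30765938e+01, -8.36564273e+00]), 'joint_vel': array([ 0.10636085, -0.02548235, -0.01731545,  0.02452184,  0.04508166,
        0.01659869]), 'joint_torque': array([-5.64980655e-04, -4.31251931e+01, -2.44218367e+01,  7.17659807e-02,
        5.59488160e-02, -8.07101901e-05]), 'ee_pos': array([232.2620059 , 470.40194407, 248.05742786]), 'ee_rot': array([-1.79912090e+02, -1.24665124e-02,  1.53714318e+02]), 'wrist_force': array([-0.59372478,  0.19175326, -0.62147073]), 'torque': array([-0.05935896, -0.001739  , -0.02634199]), 'grasp_force': 0.0, 'grip_width': 91.89167631689952}
22.0
side {'fx': 411.6522867459025, 'fy': 411.6522867459025, 'cx': 329.1148654201026, 'cy': 200.6797557994073, 'extrinsics': array([[-9.92702173e-01,  8.92498871e-02, -8.10977967e-02,
         4.68821004e+02],
       [-1.19717450e-01, -6.48532706e-01,  7.51713417e-01,
         1.04855821e+03],
       [ 1.44957640e-02,  7.55936364e-01,  6.54484596e-01,
         9.76252080e+02],
       [ 0.00000000e+00,  0.00000000e+00,  0.00000000e+00,
         1.00000000e+00]])}
top {'fx': 385.3715939134401, 'fy': 385.3715939134401, 'cx': 328.60553954871295, 'cy': 202.20431170002, 'extrinsics': array([[ 2.17834889e-02,  9.91813623e-01, -1.25822162e-01,
         3.89885710e+02],
       [-9.99760515e-01,  2.18740517e-02, -6.61962896e-04,
         1.89827186e+01],
       [ 2.09569666e-03,  1.25806450e-01,  9.92052592e-01,
         1.46593013e+03],
       [ 0.00000000e+00,  0.00000000e+00,  0.00000000e+00,
         1.00000000e+00]])}
```

View pics/side0.png

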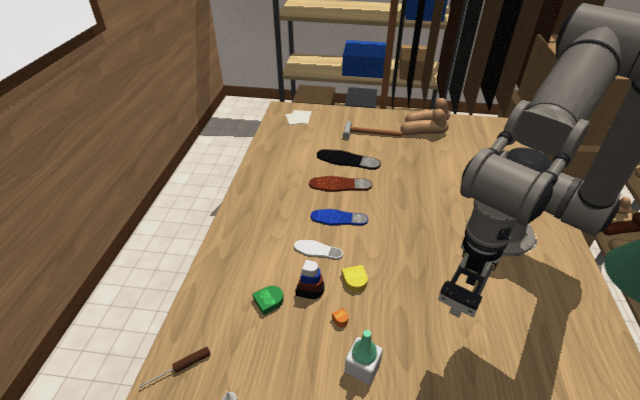

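View pics/top0.png

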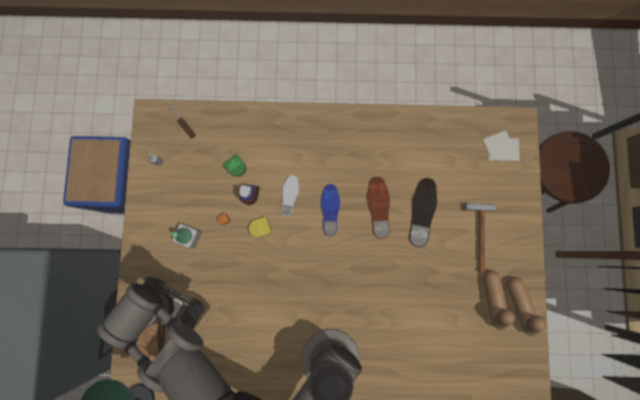

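Candidates: the wanted stack is at top (248,194) / side (311,280). The look-alikes are green (236,166), yellow (260,227) and orange (223,218) in the top view, or side (268,298), (355,278) and (340,317). The cream block on top of the stack is the real white one.

Run:
```python
from bench import arm
import cv2,numpy as np,pickle
D={}
names=["block_black","block_brown","block_blue","block_white","sole_black","sole_brown","sole_blue","sole_white"]
for c in ("side","top"):
    im=arm.grab_frame(c); D[c]=im
    for n in names:
        r=arm.cut_out(c,n); D[c,n]=r
        print(c,n,[(round(x["confidence"],2),list(map(int,x["rect"])),int(x["region"].sum())) for x in r])
pickle.dump(D,open("d0.pkl","wb"))
def crop(c,x0,y0,x1,y1,s): return cv2.resize(D[c][y0:y1,x0:x1,::-1],None,fx=s,fy=s,interpolation=cv2.INTER_CUBIC)
cv2.imwrite("pics/cs.png",crop("side",240,230,380,330,5.7)); cv2.imwrite("pics/ct.png",crop("top",210,150,450,250,3.3))
```

```text
side block_black [(0.8, [341, 263, 368, 293], 575), (0.79, [253, 285, 288, 315], 661), (0.66, [295, 285, 326, 299], 226)]
side block_brown [(0.48, [297, 274, 322, 291], 203)]
side block_blue [(0.72, [299, 275, 320, 286], 138)]
side block_white [(0.78, [304, 263, 316, 278], 182), (0.51, [331, 308, 347, 328], 214)]
side sole_black [(0.74, [317, 146, 376, 166], 806)]
side sole_brown [(0.61, [313, 172, 373, 193], 788), (0.48, [302, 261, 319, 279], 225), (0.28, [344, 330, 380, 385], 1256)]
side sole_blue [(0.68, [312, 211, 368, 225], 740)]
side sole_white [(0.83, [293, 240, 344, 260], 623)]
top block_black [(0.88, [223, 153, 249, 173], 322), (0.54, [250, 214, 271, 238], 342), (0.45, [251, 189, 259, 204], 43)]
top block_brown []
top block_blue [(0.54, [170, 223, 199, 246], 502), (0.45, [242, 186, 257, 201], 51)]
top block_white [(0.58, [218, 212, 232, 223], 115), (0.49, [239, 189, 253, 196], 97)]
top sole_black []
top sole_brown [(0.64, [369, 180, 388, 239], 1060)]
top sole_blue [(0.75, [319, 184, 339, 232], 703)]
top sole_white [(0.89, [280, 175, 299, 218], 523)]
```

View pics/cs.png

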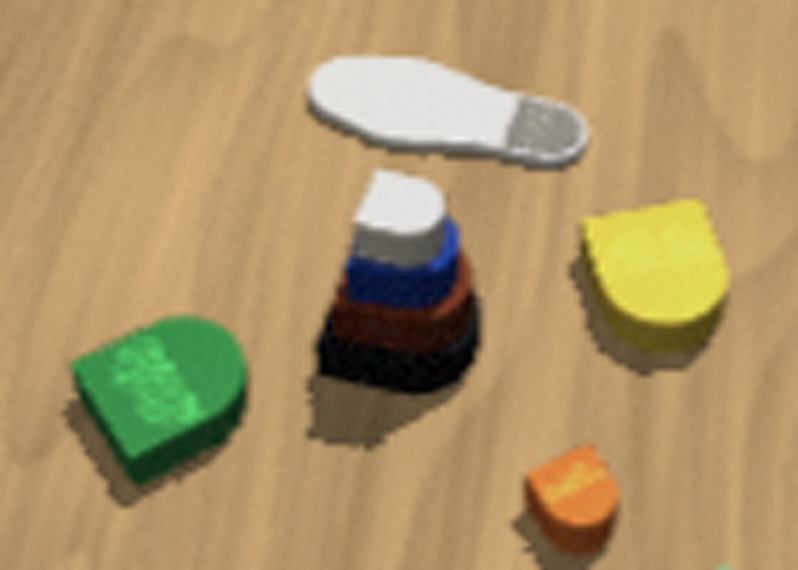

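View pics/ct.png

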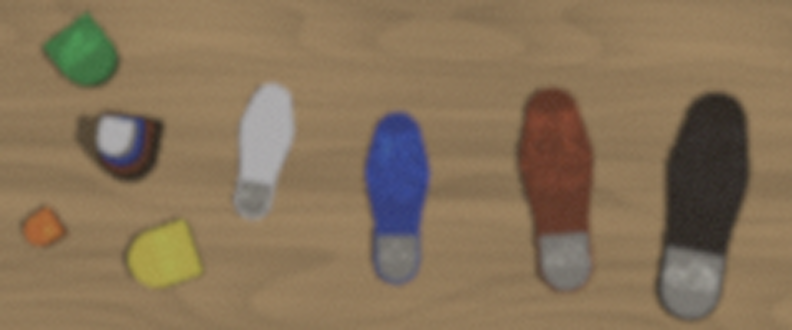

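The side crop shows cream/blue/brown/black stacked in that order. The grey patch is at the robot end of each sole. I'll fit poses by render-and-compare in both views.

```bash
cat > fit.py <<'E'
import numpy as np,cv2
from scipy.optimize import minimize
from bench import arm
S=6
DIM=dict(black=(76,66),brown=(64,56),blue=(52,46),white=(40,36))
SOLE=dict(black=(270,94,-94),brown=(240,86,-85),blue=(200,74,-71),white=(160,62,-57))
CAL={c:arm.get_calibration(c) for c in("side","top")}
def proj(c,P):
    k=CAL[c];E=k["extrinsics"];p=(np.asarray(P,float)-E[:3,3])@E[:3,:3]
    return np.c_[k["cx"]+k["fx"]*p[:,0]/-p[:,2],k["cy"]-k["fy"]*p[:,1]/-p[:,2]]
def unproj(c,uv,z):
    k=CAL[c];E=k["extrinsics"];u,v=uv
    d=E[:3,:3]@np.array([(u-k["cx"])/k["fx"],-(v-k["cy"])/k["fy"],-1.]);return E[:3,3]+d*(z-E[2,3])/d[2]
def outline(n,grow=0):
    l,w=DIM[n];r=w/2;a=np.radians(np.linspace(90,270,19))
    return np.r_[np.c_[-l/2+r+(r+grow)*np.cos(a),(r+grow)*np.sin(a)],[[l/2,-r-grow]],[[l/2,r+grow]]]
def place(o,x,y,yaw,z):
    t=np.radians(yaw);return np.c_[o@np.array([[np.cos(t),np.sin(t)],[-np.sin(t),np.cos(t)]])+[x,y],np.full(len(o),z)]
def fill(img,c,P,box,v):
    q=(proj(c,P)-[box[0],box[1]]+0.5)*S-0.5
    cv2.fillConvexPoly(img,np.round(cv2.convexHull(q.astype(np.float32))*16).astype(np.int32),v,shift=4)
def render(c,blocks,box):
    """blocks: list (name,x,y,yaw,z,height or 0) from below up"""
    lab=np.zeros(((box[3]-box[1])*S,(box[2]-box[0])*S),np.uint8);i=1
    for n,x,y,yaw,z,h in blocks:
        o=outline(n)
        if h: fill(lab,c,np.r_[place(o,x,y,yaw,z),place(o,x,y,yaw,z+h)],box,i); i+=1
        fill(lab,c,place(o,x,y,yaw,z+h),box,i); i+=1
    return lab,i
def cov(lab,n,box):
    h,w=box[3]-box[1],box[2]-box[0]
    return np.stack([cv2.GaussianBlur((lab==k).astype(np.float32).reshape(h,S,w,S).mean((1,3)),(0,0),.5).ravel() for k in range(n)],1)
def cost(c,img,blocks,box,ex=None):
    lab,n=render(c,blocks,box);A=cov(lab,n,box)
    I=img[box[1]:box[3],box[0]:box[2]].reshape(-1,3).astype(float)
    w=np.ones(len(I)) if ex is None else (1-ex[box[1]:box[3],box[0]:box[2]]).ravel().astype(float)
    C=np.linalg.lstsq(A*w[:,None],I*w[:,None],rcond=None)[0]
    r=(I-A@C)*w[:,None];r2=(r**2).sum(1);return (r2/(1+r2/2500)).mean()
def boxof(c,P,m=4):
    q=proj(c,P);return [int(q[:,0].min())-m,int(q[:,1].min())-m,int(q[:,0].max())+m+1,int(q[:,1].max())+m+1]
def patchcost(c,img,n,p):
    """only pixels inside patch grown by 2 mm plus flat-end strip"""
def opt(f,x0,step):
    x0=np.array(x0,float);best=None
    for k in range(3):
        s=np.vstack([x0]+[x0+np.eye(len(x0))[i]*step[i]*(.6 if k else 1)*(-1)**k for i in range(len(x0))])
        r=minimize(f,x0,method="Nelder-Mead",options=dict(initial_simplex=s,xatol=.03,fatol=.01,maxiter=1500));x0=r.x
    return r.x,r.fun
def fit_stack(imgs,names,z0,guess,ex={},cams=("side","top"),fitz=False):
    g=np.array(guess,float)
    def bl(p): return [(n,p[3*i],p[3*i+1],p[3*i+2],z0+26*i+(p[-1] if fitz else 0),26) for i,n in enumerate(names)]
    P=np.vstack([np.r_[place(outline(n),x,y,a,z),place(outline(n),x,y,a,z+h)] for n,x,y,a,z,h in bl(np.r_[g.ravel(),0])])
    bx={c:boxof(c,P) for c in cams}
    f=lambda p:sum(cost(c,imgs[c],bl(p),bx[c],ex.get(c)) for c in cams)
    x,v=opt(f,np.r_[g.ravel(),[0]*fitz],[4,4,6]*len(names)+[4]*fitz)
    return x,v
def fit_sole(imgs,n,guess,cams=("side","top"),fitz=False):
    """3-region model: wood, sole (its rim round the heel), patch; window round the heel only"""
    L,W,px=SOLE[n];l,w=DIM[n]
    def f(p,ret=0):
        x,y,a,g=p[:4];z=p[4] if fitz else 8;t=0
        for c in cams:
            box=boxof(c,place(outline(n),*guess[:3],8),2)
            lab=np.zeros(((box[3]-box[1])*S,(box[2]-box[0])*S),np.uint8)
            o=outline(n,g);o=np.r_[o,[[l/2+30,-w/2-g]],[[l/2+30,w/2+g]]]
            fill(lab,c,np.r_[place(o,x,y,a,z-8),place(o,x,y,a,z)],box,1);fill(lab,c,place(o,x,y,a,z),box,2);fill(lab,c,place(outline(n),x,y,a,z),box,3)
            A=cov(lab,4,box);I=imgs[c][box[1]:box[3],box[0]:box[2]].reshape(-1,3).astype(float)
            C=np.linalg.lstsq(A,I,rcond=None)[0];r2=((I-A@C)**2).sum(1);t+=(r2/(1+r2/2500)).mean()
        return t+max(0,-g)*100+max(0,g-8)*100
    return opt(f,list(guess[:3])+[3.]+[8.]*fitz,[4,4,5,1.5]+[4]*fitz)
E
cat > m1.py <<'E'
from fit import *
import pickle
D=pickle.load(open("d0.pkl","rb"))
imgs={c:D[c] for c in("side","top")}
up=lambda c,uv,z:unproj(c,uv,z)[:2].round(1)
print("stack",up("top",(246.5,192),104),up("side",(311,268),104))
for n,t,s in (("white",(287,210),(335,253.5)),("blue",(330,228),(361,219)),("brown",(381,229),(364,184)),("black",(419,236),(370,162.5))):
    a=up("top",t,8);print(n,a,up("side",s,8))
    for cams in(("side","top"),("side",),("top",)):
        for z in ([0,1] if len(cams)==2 else [0]):
            print("  ",cams,*[np.round(v,1) for v in fit_sole(imgs,n,[*a,0],cams,z)])
ex={c:np.zeros((400,640),np.uint8) for c in imgs}
ex["side"][296:312,291:320]=1;ex["top"][182:194,231:238]=1
w=list(up("top",(246.5,192),104))
for z in(0,1):
    x,v=fit_stack(imgs,["black","brown","blue","white"],0,[[*w,0]]*4,ex,fitz=z);print(x[:12].reshape(4,3).round(1),x[12:],v)
E
python3 m1.py
```

```text
stack [592.9 314. ] [592.2 331.3]
white [541.4 177.5] [540.3 184.8]
   ('side', 'top') [540.  179.4  -8.7   2.9] 306.0
   ('side', 'top') [540.1 179.3  -8.2   2.9   8.1] 306.4
   ('side',) [539.8 179.4  -8.5   3.1] 181.2
   ('top',) [541.2 179.9  -8.7   1.3] 83.7
blue [476.6  12.5] [469.2  16.7]
   ('side', 'top') [475.6  12.5   0.8   2.6] 315.1
   ('side', 'top') [475.3  12.8   1.2   2.7   8.8] 294.0
   ('side',) [475.1  12.    1.2   2.6] 172.8
   ('top',) [476.7  13.3   1.4   2.8] 101.6
brown [ 477.1 -180.3] [ 469.7 -177.1]
   ('side', 'top') [ 475.3 -181.     6.3    2.8] 324.2
   ('side', 'top') [ 475.4 -180.6    6.5    2.6    8.4] 316.7
   ('side',) [ 475.2 -181.     6.1    2.7] 170.6
   ('top',) [ 476.8 -179.9    6.7    2.1] 119.7
black [ 453.8 -323.9] [ 453.5 -319.7]
   ('side', 'top') [ 453.1 -323.4   -9.9    2.4] 433.4
   ('side', 'top') [ 453.1 -322.2   -9.     2.5    9.3] 416.2
   ('side',) [ 452.8 -323.7   -9.4    2.3] 166.7
   ('top',) [ 454.7 -322.5   -8.6    2. ] 224.2
[[595.6 327.7  -2.9]
 [594.2 316.1  -7.3]
 [594.8 320.5  -2.6]
 [596.2 322.3  -8.2]] [] 466.996138471677
[[595.6 325.6  -5.1]
 [592.4 314.1  -8.6]
 [593.6 319.4  -7.5]
 [596.1 321.9 -11.5]] [-0.55499459] 501.655469148954
```

The two views agree: stack at about (596,322), patches at height ≈8 and stack top at ≈104. I'll start with the white block.

Request:
send_rows(dp=[[3.7,-1.5,-0.8],[3.7,-1.5,-0.8],[3.7,-1.5,-0.8],[3.7,-1.5,-0.8],[3.7,-1.5,-0.8],[3.7,-1.5,-0.8],[3.7,-1.5,-0.8],[3.7,-1.5,-0.8],[3.7,-1.5,-0.8],[3.7,-1.5,-0.8]], twist=[1.7,1.7,1.7,1.7,1.7,1.7,1.7,1.7,1.7,1.7], gripper=[6,6,6,6,6,6,6,6,6,6], force=15)

```text
clock: 1.83
ee_pos: [604.2, 319.6, 168.2]
ee_rot: [180.0, -0.0, 170.8]
wrist_force: [0.2, 0.2, -0.1]
grip_width: 60.1
grasp_force: 0.0
```

Request:
send_rows(dp=[[-0.1,0.1,-1.6],[0,0,-1.6],[0,0,-1.6],[0,0,-1.6],[0,0,0],[0,0,0],[0,0,0],[0,0,0],[0,0,0],[0,0,0]], twist=[0,0,0,0,0,0,0,0,0,0], gripper=[6,6,6,6,6,3,3,3,3,3])

```text
clock: 2.67
ee_pos: [602.0, 322.0, 106.1]
ee_rot: [179.9, 0.1, 170.7]
wrist_force: [0.9, 0.3, 3.7]
grip_width: 36.1
grasp_force: 15.0
```

Run:
```python
from bench import arm
import cv2
im=arm.grab_frame("side"); print(arm.get_obs()["grip_width"],arm.get_obs()["grasp_force"])
cv2.imwrite("pics/g1.png",cv2.resize(im[200:330,240:420,::-1],None,fx=4,fy=4,interpolation=2))
```

```text
35.72446303625928 15.000946819782257
```

View pics/g1.png

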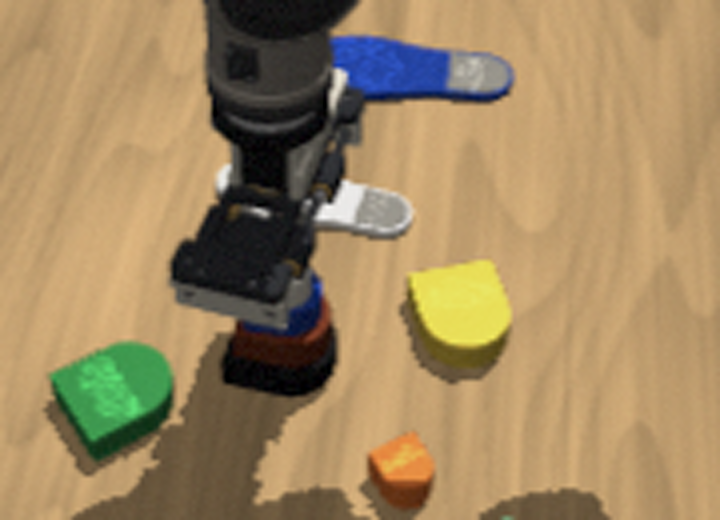

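Request:
send_rows(dp=[[0,0,1],[0,0,1.5],[0,0,1.5],[0,0,1],[-0.9,-2.4,0],[-0.9,-2.4,0],[-1,-2.4,0],[-1,-2.4,-1],[-0.9,-2.4,-1.5],[-0.9,-2.3,-1.5]], twist=[0,0,0,0,0.1,0.1,0.1,0.1,0.1,0.1], gripper=[3,3,3,3,3,3,3,3,3,3])

```text
clock: 3.55
ee_pos: [545.3, 177.7, 115.4]
ee_rot: [180.0, 0.1, 171.3]
wrist_force: [-0.5, 0.1, -0.1]
grip_width: 35.7
grasp_force: 15.0
```

```bash
cat > now.py <<'E'
from fit import *
import pickle,sys
def grab(): return {c:arm.grab_frame(c) for c in("side","top")}
E
python3 - <<'E'
from now import *
im=grab();o=arm.get_obs();print(o["ee_pos"],o["ee_rot"],o["grip_width"])
pickle.dump(im,open("s1.pkl","wb"))
x,v=fit_stack(im,["black","brown","blue"],0,[[595,322,-5]]*3,fitz=0);print(x.reshape(-1,3).round(1),v)
a=[cv2.resize(im["side"][200:330,260:400,::-1],None,fx=4,fy=4,interpolation=2),cv2.resize(im["top"][140:270,220:280,::-1],None,fx=4,fy=4,interpolation=2)]
cv2.imwrite("pics/g2.png",np.hstack(a))
E
```

```text
[542.8385618  175.70169614 112.96681554] [-179.8510637    -0.32011902  171.1636439 ] 35.83526777173237
[[ 5.948e+02  3.232e+02 -7.200e+00]
 [ 5.930e+02  3.277e+02 -1.070e+01]
 [ 5.935e+02  3.232e+02  5.000e-01]] 1434.1003062670925
```

View pics/g2.png

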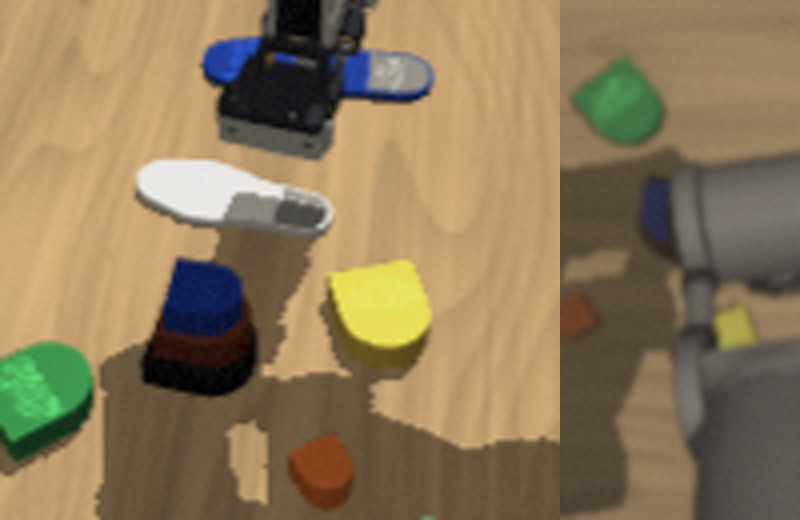

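The white block is in hand above its sole, and the stack is intact at (205,330) in the crop. Now I'll lower it.

Request:
send_rows(dp=[[0,0,-2],[0,0,-2],[0,0,-1.5],[0,0,-1],[0,0,-0.8],[0,0,-0.6],[0,0,0],[0,0,0],[0,0,0],[0,0,0]], twist=[0,0,0,0,0,0,0,0,0,0], gripper=[3,3,3,3,3,3,3,3,3,3])

```text
clock: 4.48
ee_pos: [545.8, 178.9, 36.3]
ee_rot: [180.0, 0.1, 171.3]
wrist_force: [0.4, -0.3, -0.7]
grip_width: 35.7
grasp_force: 15.0
```

Run:
```python
from now import *
for i in range(6):
    o=arm.get_obs();print(o["clock"],o["ee_pos"].round(1),o["ee_rot"].round(1),o["wrist_force"].round(1)); arm.grab_frame("side")
```

```text
4.4833 [545.8 178.9  36.3] [1.800e+02 1.000e-01 1.713e+02] [ 0.4 -0.3 -0.7]
4.5333 [545.7 178.8  36.2] [180.    0.  171.3] [-0.3  0.  -0.3]
4.5833 [545.7 178.8  36.1] [180.    0.  171.3] [0.1 0.2 0.6]
4.6333 [545.6 178.7  36. ] [180.    0.  171.3] [ 0.4 -0.6  0.1]
4.6833 [545.6 178.7  36. ] [180.    0.  171.3] [-0.2 -0.9 -0.7]
4.7333 [545.6 178.7  35.9] [180.    0.  171.3] [-0.6 -0.  -0.5]
```

Request:
send_rows(dp=[[0,0,-0.1],[0,0,0],[0,0,0],[0,0,0],[0,0,0],[0,0,0],[0,0,0],[0,0,2],[0,0,3],[0,0,4]], twist=[0,0,0,0,0,0,0,0,0,0], gripper=[3,3,5.2,5.2,5.2,5.2,5.2,5.2,5.2,5.2])

```text
clock: 5.62
ee_pos: [543.7, 178.4, 123.2]
ee_rot: [-179.9, -0.3, 171.3]
wrist_force: [0.9, -0.1, 0.2]
grip_width: 51.9
grasp_force: 0.0
```

Request:
send_rows(dp=[[0,-3.8,2],[0,-3.8,2],[0,-3.8,2],[0,-3.8,0],[0,-3.8,0],[0,-3.8,0],[0,0,0],[0,0,0],[0,0,0],[0,0,0]], twist=[0,0,0,0,0,0,0,0,0,0], gripper=[7,7,7,7,7,7,7,7,7,7])

```text
clock: 6.45
ee_pos: [545.4, -44.7, 182.8]
ee_rot: [180.0, -0.0, 171.4]
wrist_force: [-0.9, 0.2, -0.1]
grip_width: 70.2
grasp_force: 0.0
```

Run:
```python
from now import *
im=grab();o=arm.get_obs();print(o["ee_pos"],o["ee_rot"],o["grip_width"])
pickle.dump(im,open("s2.pkl","wb"))
ex={c:np.zeros((400,640),np.uint8) for c in im}
ex["side"][296:312,291:320]=1;ex["top"][182:194,231:238]=1
for cams in(("side","top"),("side",),("top",)):
  x,v=fit_stack(im,["black","brown","blue"],0,[[594,322,-7]]*3,ex,cams);print(cams,x.reshape(-1,3).round(1),v)
  x,v=fit_stack(im,["white"],8,[[540,179.4,-8.7]],{},cams);print("white",x.round(1),v)
a=[cv2.resize(im["side"][200:330,260:400,::-1],None,fx=4,fy=4,interpolation=2),cv2.resize(im["top"][140:270,220:280,::-1],None,fx=4,fy=4,interpolation=2)]
cv2.imwrite("pics/g3.png",np.hstack(a))
```

```text
[545.47495524 -44.46036505 182.88029166] [ 1.79984108e+02 -1.57894620e-02  1.71429056e+02] 70.29913566129083
('side', 'top') [[594.8 323.1  -4.4]
 [593.3 320.5  -8. ]
 [595.5 321.7  -2.4]] 1173.9623268179707
white [545.9 185.1  11.4] 2050.403313502239
('side',) [[595.1 322.1  -3.3]
 [593.4 320.5  -8.3]
 [595.1 321.5  -2.4]] 702.3081510544921
white [540.9 181.9  -2.8] 1249.3329105916864
('top',) [[594.6 321.8  -6.5]
 [596.5 332.1  -7.2]
 [596.2 321.9  -2.8]] 425.20981851284324
white [553.1 187.6 -35.2] 737.4609746480871
```

View pics/g3.png

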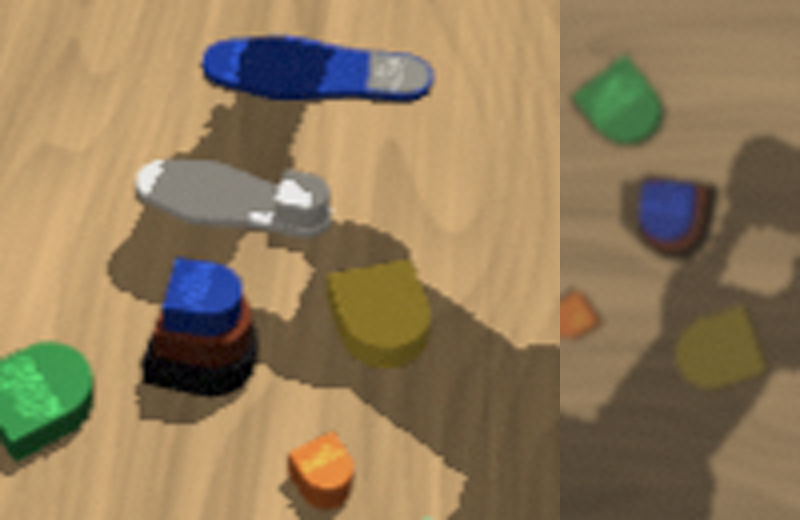

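White is on its patch. The arm's shadow falls on it, so I'll measure it later. Next is blue.

Request:
send_rows(dp=[[0.6,3.6,0],[0.6,3.7,0],[0.6,3.7,0],[0.6,3.7,0],[0.6,3.7,0],[0.6,3.7,0],[0.6,3.7,0],[0.6,3.6,0],[0.6,3.6,0],[0.6,3.6,0]], twist=[0.6,0.6,0.6,0.6,0.6,0.6,0.6,0.6,0.7,0.7], gripper=[7,7,7,7,7,7,7,7,7,7])

```text
clock: 7.38
ee_pos: [604.6, 323.4, 182.9]
ee_rot: [180.0, -0.0, 177.7]
wrist_force: [0.9, 0.5, 0.1]
grip_width: 69.8
grasp_force: 0.0
```

Request:
send_rows(dp=[[0,0,-1],[0,0,-1],[0,0,-1],[0,0,-1],[0,0,0],[0,0,0],[0,0,0],[0,0,0],[0,0,0],[0,0,0]], twist=[0,0,0,0,0,0,0,0,0,0], gripper=[7,7,7,7,7,7,7,7,7,7])

```text
clock: 8.22
ee_pos: [605.8, 320.0, 143.6]
ee_rot: [180.0, 0.1, 177.5]
wrist_force: [0.6, 0.6, -0.2]
grip_width: 70.0
grasp_force: 0.0
```

Request:
send_rows(dp=[[0,0.1,-1.5],[0,0,-2],[0,0,-2],[0,0,-1],[0,0,0],[0,0,0],[0,0,0],[0,0,0],[0,0,0],[0,0,0]], twist=[0,0,0,0,0,0,0,0,0,0], gripper=[7,7,7,7,7,4,4,4,4,4])

```text
clock: 9.05
ee_pos: [606.1, 321.3, 79.2]
ee_rot: [180.0, 0.1, 177.5]
wrist_force: [-0.4, 0.0, 3.8]
grip_width: 45.9
grasp_force: 15.0
```

Run:
```python
from now import *
arm.grab_frame("side");arm.grab_frame("side");o=arm.get_obs();print(o["ee_pos"].round(1),o["ee_rot"].round(1),o["grip_width"],o["grasp_force"])
```

```text
[606.1 321.3  79.2] [1.800e+02 1.000e-01 1.775e+02] 45.77054742014364 14.995770156383514
```

Request:
send_rows(dp=[[0,0,1],[0,0,1],[0,0,1],[-1.7,-4.0,0],[-1.7,-4.0,0],[-1.7,-4.0,0],[-1.7,-4.0,0],[-1.7,-4.0,0],[-1.7,-4.0,0],[-1.0,-3.4,0]], twist=[0,0,0,0.5,0.5,0.5,0.5,0.5,0.5,0.6], gripper=[4,4,4,4,4,4,4,4,4,4])

```text
clock: 9.98
ee_pos: [496.2, 55.3, 109.0]
ee_rot: [-180.0, 0.0, -178.9]
wrist_force: [0.1, -0.4, -1.0]
grip_width: 45.4
grasp_force: 15.0
```

Request:
send_rows(dp=[[-0.8,-3.4,0],[0,0,0],[0,0,0],[0,0,0],[0,0,0],[0,0,-1],[0,0,-1],[0,0,-1],[0,0,0],[0,0,0]], twist=[0,0,0,0,0,0,0,0,0,0], gripper=[4,4,4,4,4,4,4,4,4,4])

```text
clock: 10.82
ee_pos: [489.5, 23.8, 77.5]
ee_rot: [180.0, -0.1, -178.8]
wrist_force: [0.1, 0.5, 0.1]
grip_width: 45.8
grasp_force: 15.0
```

```bash
cat > st.py <<'E'
from now import *
arm.grab_frame("side");arm.grab_frame("side");o=arm.get_obs();print(o["clock"],o["ee_pos"].round(1),o["ee_rot"].round(1),o["wrist_force"].round(1),o["grip_width"].round(1),o["grasp_force"].round(1))
E
python3 st.py
```

```text
Traceback (most recent call last):
  File "st.py", line 2, in <module>
    arm.grab_frame("side");arm.grab_frame("side");o=arm.get_obs();print(o["clock"],o["ee_pos"].round(1),o["ee_rot"].round(1),o["wrist_force"].round(1),o["grip_width"].round(1),o["grasp_force"].round(1))
                                                                                                                                                       ^^^^^^^^^^^^^^^^^^^^^
AttributeError: 'float' object has no attribute 'round'
```

Request:
send_rows(dp=[[-0.35,-1.1,0],[0,0,0],[0,0,0],[0,0,-1],[0,0,-1],[0,0,-1],[0,0,-1],[0,0,0],[0,0,0],[0,0,0]], twist=[0,0,0,0,0,0,0,0,0,0], gripper=[4,4,4,4,4,4,4,4,4,4])

```text
clock: 11.75
ee_pos: [486.1, 12.1, 37.7]
ee_rot: [180.0, -0.0, -178.9]
wrist_force: [-0.4, 0.8, -0.7]
grip_width: 46.1
grasp_force: 15.0
```

```bash
sed -i 's/o\["grip_width"\].round(1),o\["grasp_force"\].round(1)/o["grip_width"],o["grasp_force"]/' st.py; python3 st.py
```

```text
11.85 [486.4  12.1  38.2] [ 180.     0.  -178.9] [-0.8 -1.3 -0.1] 45.87693929187505 14.99662533402443
```

Request:
send_rows(dp=[[0,0.05,-0.2],[0,0,-0.1],[0,0,0],[0,0,0],[0,0,0],[0,0,0],[0,0,0],[0,0,2],[0,0,3],[0,0,4]], twist=[0,0,0,0,0,0,0,0,0,0], gripper=[4,4,4,6.2,6.2,6.2,6.2,6.2,6.2,6.2])

```text
clock: 12.68
ee_pos: [484.5, 12.7, 124.0]
ee_rot: [179.9, -0.3, -178.9]
wrist_force: [0.0, -1.4, -0.3]
grip_width: 61.9
grasp_force: 0.0
```

Request:
send_rows(dp=[[0,-3.8,2],[0,-3.8,2],[0,-3.8,2],[0,-3.8,0],[0,-3.8,0],[0,-3.8,0],[0,-3.8,0],[0,-3.8,0],[0,0,0],[0,0,0]], twist=[0,0,0,0,0,0,0,0,0,0], gripper=[8,8,8,8,8,8,8,8,8,8])

```text
clock: 13.52
ee_pos: [485.6, -289.7, 182.6]
ee_rot: [180.0, -0.0, -179.1]
wrist_force: [-0.4, 0.1, -0.0]
grip_width: 80.0
grasp_force: 0.0
```

Run:
```python
from now import *
im=grab();o=arm.get_obs();print(o["ee_pos"],o["ee_rot"],o["grip_width"])
pickle.dump(im,open("s3.pkl","wb"))
ex={c:np.zeros((400,640),np.uint8) for c in im}
ex["side"][296:312,291:320]=1;ex["top"][182:194,231:238]=1
for cams in(("side","top"),("side",),("top",)):
  x,v=fit_stack(im,["black","brown"],0,[[594,322,-5]]*2,ex,cams);print(cams,x.reshape(-1,3).round(1),v)
  for n,g in(("white",[540,179.4,-8.7]),("blue",[475.4,12.6,1.1])):
    x,v=fit_stack(im,[n],8,[g],{},cams);print(n,x.round(1),v)
a=[cv2.resize(im["side"][190:320,270:400,::-1],None,fx=4,fy=4,interpolation=2),cv2.resize(im["top"][140:270,220:290,::-1],None,fx=4,fy=4,interpolation=2)]
cv2.imwrite("pics/g4.png",np.hstack(a))
```

```text
[ 485.89916635 -287.26291815  182.83626931] [ 1.79928434e+02 -4.40936167e-02 -1.78898848e+02] 79.80406917066964
('side', 'top') [[595.7 326.5  -4.9]
 [594.2 322.9  -8.5]] 266.0924190835882
white [539.9 180.8  -7.6] 1429.356650095839
blue [488.1  14.9  -1.4] 1924.782388142345
('side',) [[595.5 325.1  -4.4]
 [594.1 322.9  -9. ]] 123.71005676646968
white [539.5 181.   -7. ] 831.7630286190871
blue [480.3  16.3  -6.6] 1214.5496914242817
('top',) [[595.5 322.3  -8.1]
 [596.6 332.6  -6. ]] 82.38740657573656
white [560.5 175.7 -10.5] 477.5214398406045
blue [494.5  13.6   0.8] 625.9008454580011
```

View pics/g4.png

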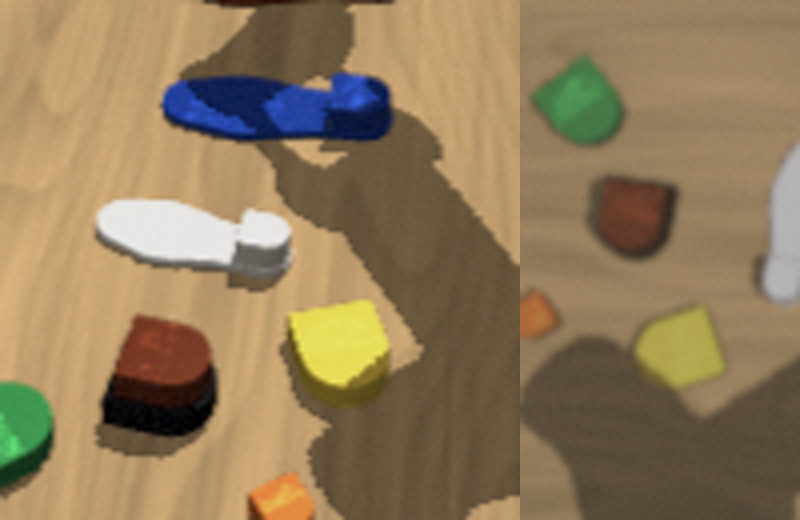

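White and blue cover their patches: side crop (265,240) and (358,105). Next is brown.

Request:
send_rows(dp=[[0.7,3.6,0],[0.7,3.6,0],[0.7,3.6,0],[0.7,3.6,0],[0.7,3.6,0],[0.7,3.6,0],[0.7,3.6,0],[0.7,3.6,0],[0.7,3.6,0],[0.7,3.6,0]], twist=[-0.6,-0.6,-0.6,-0.6,-0.6,-0.6,-0.6,-0.6,-0.6,-0.6], gripper=[8,8,8,8,8,8,8,8,8,8])

```text
clock: 14.45
ee_pos: [555.2, 75.5, 183.5]
ee_rot: [180.0, -0.0, 175.2]
wrist_force: [0.8, -0.3, -0.3]
grip_width: 80.2
grasp_force: 0.0
```

Request:
send_rows(dp=[[0.7,3.5,0],[0.7,3.5,0],[0.7,3.5,0],[0.7,3.5,0],[0.7,3.5,0],[0.7,3.5,0],[0.7,3.0,0],[0,0,0],[0,0,0],[0,0,0]], twist=[-0.5,-0.5,-0.5,-0.5,-0.5,-0.5,-0.6,0,0,0], gripper=[8,8,8,8,8,8,8,8,8,8])

```text
clock: 15.28
ee_pos: [603.9, 312.6, 183.0]
ee_rot: [-180.0, -0.0, 171.6]
wrist_force: [-0.1, 0.5, -0.1]
grip_width: 79.8
grasp_force: 0.0
```

```bash
python3 st.py
```

```text
15.3833 [604.6 311.3 183.4] [-180.    -0.   171.5] [ 0.4 -0.8 -0.4] 79.80255131793436 0.0
```

Request:
send_rows(dp=[[0.05,1,-2],[0,0,-3],[0,0,-3],[0,0,-2],[0,0,-1.6],[0,0,-1.4],[0,0,0],[0,0,0],[0,0,0],[0,0,0]], twist=[0,0,0,0,0,0,0,0,0,0], gripper=[8,8,8,8,8,8,8,8,8,8])

```text
clock: 16.22
ee_pos: [606.6, 321.8, 54.9]
ee_rot: [179.9, 0.1, 171.5]
wrist_force: [-0.6, -0.3, 0.5]
grip_width: 80.0
grasp_force: 0.0
```

Request:
send_rows(dp=[[0,0,0],[0,0,0],[0,0,0],[0,0,0],[0,0,0],[0,0,0],[0,0,0],[0,0,0],[0,0,0],[0,0,0]], twist=[0,0,0,0,0,0,0,0,0,0], gripper=[5,5,5,5,5,5,5,5,5,5])

```text
clock: 17.05
ee_pos: [605.7, 321.8, 53.5]
ee_rot: [180.0, 0.0, 171.5]
wrist_force: [-1.2, -2.6, 4.9]
grip_width: 56.2
grasp_force: 15.0
```

Request:
send_rows(dp=[[0,0,1],[0,0,1.5],[0,0,1.5],[-0.8,-3.2,1],[-0.8,-3.2,0],[-0.8,-3.2,0],[-0.8,-3.2,0],[-0.8,-3.2,0],[-0.8,-3.2,0],[-0.8,-3.2,0]], twist=[0,0,0,1,1,1,1,1,1,1], gripper=[5,5,5,5,5,5,5,5,5,5])

```text
clock: 17.88
ee_pos: [549.2, 96.8, 103.5]
ee_rot: [180.0, 0.0, 178.6]
wrist_force: [-0.1, -0.3, -1.9]
grip_width: 56.2
grasp_force: 15.0
```

Request:
send_rows(dp=[[-0.8,-3.2,0],[-0.8,-3.2,0],[-0.8,-3.2,0],[-0.8,-3.2,0],[-0.8,-3.2,0],[-0.8,-3.2,0],[-0.8,-3.2,0],[-0.7,-3.2,0],[0,0,0],[0,0,0]], twist=[1,1,1,1,1,1,1,0.8,0,0], gripper=[5,5,5,5,5,5,5,5,5,5])

```text
clock: 18.72
ee_pos: [486.6, -159.6, 103.4]
ee_rot: [180.0, 0.0, -173.9]
wrist_force: [-0.1, 1.5, -1.3]
grip_width: 55.5
grasp_force: 15.0
```

```bash
python3 st.py
```

```text
18.8167 [ 486.8 -157.6  103.3] [ 180.     0.  -173.7] [-1.   0.1 -0.5] 56.10872901380085 14.9668550491333
```

Request:
send_rows(dp=[[0,-1.1,0],[0,-1.1,0],[0,0,-2],[0,0,-1.6],[0,0,-1],[0,0,-1],[0,0,-1],[0,0,0],[0,0,0],[0,0,0]], twist=[0,0,0,0,0,0,0,0,0,0], gripper=[5,5,5,5,5,5,5,5,5,5])

```text
clock: 19.65
ee_pos: [486.9, -180.1, 37.5]
ee_rot: [-180.0, 0.0, -173.7]
wrist_force: [0.4, 0.1, -1.3]
grip_width: 56.0
grasp_force: 15.0
```

```bash
python3 st.py
```

```text
19.75 [ 487.  -180.2   37.7] [-180.     0.  -173.7] [-0.2 -0.4 -0.4] 56.130906377679274 14.972631633281708
```

Request:
send_rows(dp=[[0,0.05,-0.1],[0,0,-0.1],[0,0,0],[0,0,0],[0,0,0],[0,0,0],[0,0,0],[0,0,2],[0,0,3],[0,0,4]], twist=[0,0,0,0,0,0,0,0,0,0], gripper=[5,5,5,7.2,7.2,7.2,7.2,7.2,7.2,7.2])

```text
clock: 20.58
ee_pos: [485.2, -178.8, 124.1]
ee_rot: [179.8, -0.3, -173.7]
wrist_force: [1.0, 0.4, -0.3]
grip_width: 72.2
grasp_force: 0.0
```

Request:
send_rows(dp=[[0,0,2],[0,0,2],[0,0,2],[0,0,0],[0,0,0],[0,0,0],[0,0,0],[0,0,0],[0,0,0],[0,0,0]], twist=[0,0,0,0,0,0,0,0,0,0], gripper=[8.8,8.8,8.8,8.8,8.8,8.8,8.8,8.8,8.8,8.8])

```text
clock: 21.42
ee_pos: [486.5, -179.5, 184.5]
ee_rot: [180.0, -0.1, -173.7]
wrist_force: [1.0, 1.4, -0.6]
grip_width: 88.1
grasp_force: 0.0
```

Run:
```python
from now import *
im=grab();o=arm.get_obs();print(o["ee_pos"],o["ee_rot"],o["grip_width"])
pickle.dump(im,open("s4.pkl","wb"))
ex={c:np.zeros((400,640),np.uint8) for c in im}
ex["side"][296:312,291:320]=1;ex["top"][182:196,231:238]=1
for cams in(("side","top"),("side",),("top",)):
  for e in(ex,{}):
    x,v=fit_stack(im,["black"],0,[[595,324,-5]],e,cams);print(cams,x.round(1),v)
a=[cv2.resize(im["side"][170:320,270:400,::-1],None,fx=4,fy=4,interpolation=2),cv2.resize(im["top"][140:290,220:285,::-1],None,fx=4,fy=4,interpolation=2)]
cv2.imwrite("pics/g5.png",np.hstack(a))
```

```text
[ 486.63983588 -179.54410053  184.82847885] [ 1.79973291e+02 -2.84735598e-02 -1.73688440e+02] 88.20582627607584
('side', 'top') [595.5 325.3  -7.2] 221.31593089591917
('side', 'top') [595.6 325.   -5.6] 405.2480691276633
('side',) [595.6 324.7  -5. ] 124.83579605022108
('side',) [595.1 325.   -6.4] 306.50302168328403
('top',) [596.2 325.8  -7.7] 89.46733568438307
('top',) [596.2 325.9  -8.4] 92.66457720582498
```

View pics/g5.png

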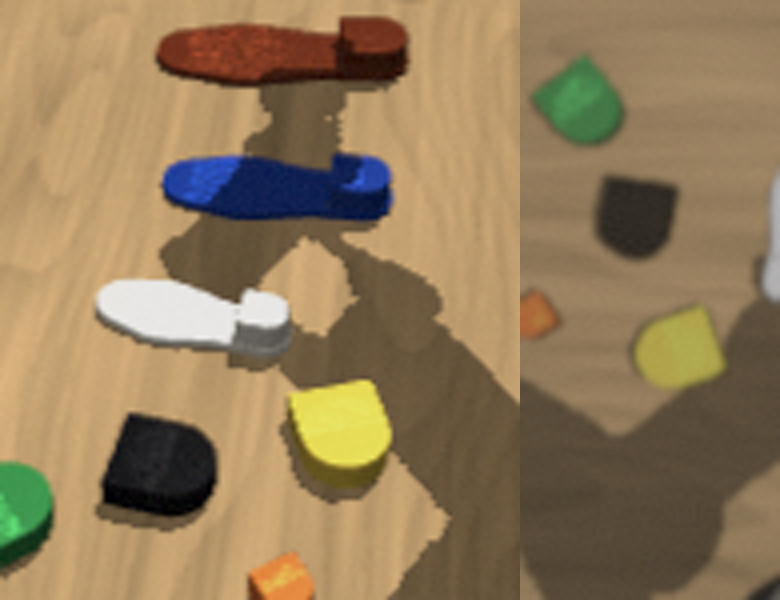

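All three placed blocks look seated. Next is black.

Request:
send_rows(dp=[[0.8,3.4,0],[0.8,3.4,0],[0.8,3.4,0],[0.8,3.4,0],[0.8,3.4,0],[0.8,3.4,0],[0.8,3.4,0],[0.8,3.4,0],[0.8,3.4,0],[0.8,3.4,0]], twist=[-0.9,-0.9,-0.9,-0.9,-0.9,-0.9,-0.9,-0.9,-0.9,-0.9], gripper=[8.8,8.8,8.8,8.8,8.8,8.8,8.8,8.8,8.8,8.8])

```text
clock: 22.35
ee_pos: [566.8, 162.2, 185.1]
ee_rot: [180.0, -0.0, 177.3]
wrist_force: [0.7, 0.2, -1.2]
grip_width: 88.0
grasp_force: 0.0
```

Request:
send_rows(dp=[[0.8,3.4,0],[0.8,3.3,0],[0.8,3.3,0],[0.8,3.3,0],[0.8,3.3,0],[0,0,0],[0,0,0],[0,0,0],[0,0,0],[0,0,0]], twist=[-0.9,-0.9,-0.9,-0.9,-0.7,0,0,0,0,0], gripper=[8.8,8.8,8.8,8.8,8.8,8.8,8.8,8.8,8.8,8.8])

```text
clock: 23.18
ee_pos: [606.9, 325.1, 185.4]
ee_rot: [-180.0, 0.0, 172.9]
wrist_force: [-0.8, 0.3, 0.6]
grip_width: 87.7
grasp_force: 0.0
```

```bash
python3 st.py
```

```text
23.2833 [606.9 325.4 185.6] [180.    0.  172.9] [1.4 0.4 0.2] 87.72992240068484 0.0
```

Request:
send_rows(dp=[[0.15,-0.2,-3],[0,0,-3],[0,0,-3],[0,0,-2.5],[0,0,-2],[0,0,-1.3],[0,0,-1],[0,0,0],[0,0,0],[0,0,0]], twist=[0,0,0,0,0,0,0,0,0,0], gripper=[8.8,8.8,8.8,8.8,8.8,8.8,8.8,8.8,8.8,8.8])

```text
clock: 24.12
ee_pos: [609.1, 324.7, 28.8]
ee_rot: [179.9, 0.1, 173.0]
wrist_force: [-0.0, -0.3, 0.2]
grip_width: 88.0
grasp_force: 0.0
```

Request:
send_rows(dp=[[0,0,0],[0,0,0],[0,0,0],[0,0,0],[0,0,0],[0,0,0],[0,0,0],[0,0,0],[0,0,0],[0,0,0]], twist=[0,0,0,0,0,0,0,0,0,0], gripper=[6,6,6,6,6,6,6,6,6,6])

```text
clock: 24.95
ee_pos: [608.5, 324.3, 27.8]
ee_rot: [180.0, 0.0, 173.0]
wrist_force: [-1.0, -2.0, 5.8]
grip_width: 65.8
grasp_force: 15.0
```

Request:
send_rows(dp=[[0,0,1],[0,0,2],[0,0,2],[-0.7,-3.2,2],[-0.7,-3.2,0],[-0.7,-3.2,0],[-0.7,-3.2,0],[-0.7,-3.2,0],[-0.7,-3.2,0],[-0.7,-3.2,0]], twist=[0,0,0,-0.1,-0.1,-0.1,-0.1,-0.1,-0.1,-0.2], gripper=[6,6,6,6,6,6,6,6,6,6])

```text
clock: 25.78
ee_pos: [558.6, 99.3, 97.5]
ee_rot: [180.0, 0.0, 172.2]
wrist_force: [1.1, -0.7, -1.4]
grip_width: 65.6
grasp_force: 15.0
```

Request:
send_rows(dp=[[-0.7,-3.2,0],[-0.7,-3.2,0],[-0.7,-3.2,0],[-0.7,-3.2,0],[-0.7,-3.2,0],[-0.7,-3.2,0],[-0.7,-3.2,0],[-0.7,-3.2,0],[-0.7,-3.2,0],[-0.7,-3.2,0]], twist=[-0.1,-0.1,-0.1,-0.1,-0.1,-0.1,-0.2,-0.2,-0.2,-0.2], gripper=[6,6,6,6,6,6,6,6,6,6])

```text
clock: 26.62
ee_pos: [488.8, -220.9, 97.5]
ee_rot: [180.0, 0.0, 170.8]
wrist_force: [0.5, -0.0, -0.7]
grip_width: 66.1
grasp_force: 15.0
```

Request:
send_rows(dp=[[-0.7,-3.2,0],[-0.7,-3.2,0],[-0.7,-3.2,0],[0,0,0],[0,0,0],[0,0,0],[0,0,0],[0,0,0],[0,0,0],[0,0,0]], twist=[-0.1,-0.1,-0.2,0,0,0,0,0,0,0], gripper=[6,6,6,6,6,6,6,6,6,6])

```text
clock: 27.45
ee_pos: [468.6, -314.8, 97.3]
ee_rot: [180.0, 0.0, 170.5]
wrist_force: [0.0, 0.2, -1.2]
grip_width: 66.1
grasp_force: 15.0
```

```bash
python3 st.py
```

```text
27.55 [ 468.4 -315.1   97.2] [180.    0.  170.5] [-0.8  0.3 -1. ] 65.7955187438024 14.998232871294022
```

Request:
send_rows(dp=[[-0.2,-1.0,0],[0,0,0],[0,0,-2],[0,0,-1.6],[0,0,-1],[0,0,-0.8],[0,0,-0.6],[0,0,0],[0,0,0],[0,0,0]], twist=[0,0,0,0,0,0,0,0,0,0], gripper=[6,6,6,6,6,6,6,6,6,6])

```text
clock: 28.38
ee_pos: [466.5, -325.8, 37.8]
ee_rot: [-180.0, 0.0, 170.4]
wrist_force: [0.5, -0.6, -0.2]
grip_width: 66.0
grasp_force: 15.0
```

```bash
python3 st.py
```

```text
28.4833 [ 466.5 -325.8   37.8] [-180.     0.   170.4] [-0.1  1.2 -1.3] 65.58887793741697 14.998491704463959
```

Release, then retreat upwards and over to the left side, clear of the shadows.

Request:
send_rows(dp=[[-0.05,0.05,-0.1],[0,0,-0.1],[0,0,0],[0,0,0],[0,0,0],[0,0,0],[0,0,0],[0,0,2],[0,0,3],[0,0,4]], twist=[0,0,0,0,0,0,0,0,0,0], gripper=[6,6,6,8.2,8.2,8.2,8.2,8.2,8.2,8.2])

```text
clock: 29.32
ee_pos: [464.3, -323.9, 123.6]
ee_rot: [179.8, -0.3, 170.4]
wrist_force: [0.3, -0.4, -0.1]
grip_width: 81.9
grasp_force: 0.0
```

Request:
send_rows(dp=[[0,0,4],[0,0,4],[0,0,4],[0,3.5,0],[0,3.5,0],[0,3.5,0],[0,3.5,0],[0,3.5,0],[0,3.5,0],[0,3.5,0]], twist=[0,0,0,0,0,0,0,0,0,0], gripper=[8.2,8.2,8.2,8.2,8.2,8.2,8.2,8.2,8.2,8.2])

```text
clock: 30.15
ee_pos: [465.3, -78.5, 245.3]
ee_rot: [180.0, 0.0, 170.4]
wrist_force: [1.3, -0.0, 0.4]
grip_width: 81.6
grasp_force: 0.0
```

Request:
send_rows(dp=[[0,3.5,0],[0,3.5,0],[0,3.5,0],[0,3.5,0],[0,3.5,0],[0,3.5,0],[0,3.5,0],[0,3.5,0],[0,3.5,0],[0,3.5,0]], twist=[0,0,0,0,0,0,0,0,0,0], gripper=[8.2,8.2,8.2,8.2,8.2,8.2,8.2,8.2,8.2,8.2])

```text
clock: 30.98
ee_pos: [465.3, 271.7, 245.2]
ee_rot: [180.0, 0.0, 170.4]
wrist_force: [1.3, 0.3, 0.1]
grip_width: 82.3
grasp_force: 0.0
```

Request:
send_rows(dp=[[-1,3.3,0],[-1,3.3,0],[-1,3.3,0],[-1,3.3,0],[-1,3.3,0],[-1,3.3,0],[0,0,0],[0,0,0],[0,0,0],[0,0,0]], twist=[0,0,0,0,0,0,0,0,0,0], gripper=[8.2,8.2,8.2,8.2,8.2,8.2,8.2,8.2,8.2,8.2])

```text
clock: 31.82
ee_pos: [406.2, 466.9, 245.1]
ee_rot: [-180.0, -0.0, 170.4]
wrist_force: [-0.5, -0.7, 0.2]
grip_width: 82.0
grasp_force: 0.0
```

Run:
```python
from now import *
im=grab();o=arm.get_obs();print(o["ee_pos"],o["ee_rot"])
pickle.dump(im,open("s5.pkl","wb"))
G=dict(white=[540,179.4,-8.7],blue=[475.4,12.6,1.1],brown=[475.4,-180.8,6.4],black=[453.1,-323.2,-9.4])
for n,g in G.items():
  print(n,g,*[fit_stack(im,[n],8,[g],{},c)[0].round(1) for c in(("side","top"),("side",),("top",))])
a=[cv2.resize(im["side"][130:270,285:390,::-1],None,fx=4,fy=4,interpolation=2),cv2.resize(im["top"][165:305,270:365,::-1],None,fx=4,fy=4,interpolation=2)]
cv2.imwrite("pics/g6.png",np.hstack(a))
```

```text
[406.41549605 466.80311655 245.39776728] [1.79998028e+02 1.31536555e-02 1.70316666e+02]
white [540, 179.4, -8.7] [540.3 181.   -8. ] [539.4 181.1  -7.3] [559.9 176.  -10.5]
blue [475.4, 12.6, 1.1] [476.7  16.6  -9.5] [475.7  20.8 -19.6] [483.6  13.8   2.8]
brown [475.4, -180.8, 6.4] [ 481.6 -171.3    2. ] [ 476.2 -169.2    5.8] [ 4.819e+02 -1.744e+02 -4.000e-01]
black [453.1, -323.2, -9.4] [ 461.3 -316.5  -14.3] [ 453.4 -272.2  -54.7] [ 457.7 -317.4  -10.7]
```

View pics/g6.png

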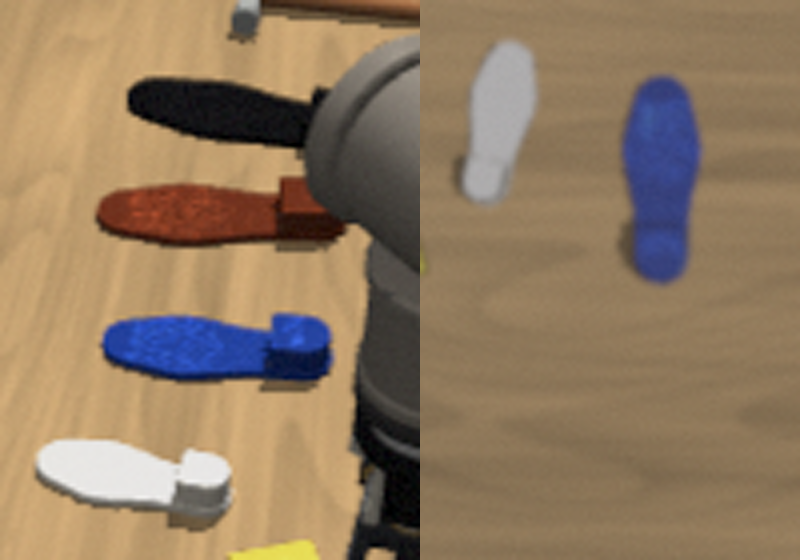

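White and blue are seated neatly, but the arm hides black and brown in the side view. I'll move back towards the start pose and refit with a sole+block model.

Request:
send_rows(dp=[[-2,0,0],[-2,0,0],[-2,0,0],[-2,0,0],[-2,0,0],[-2,0,0],[-2,0,0],[-2,0,0],[-1.3,0,0],[0,0,0]], twist=[-1.6,-1.6,-1.6,-1.6,-1.6,-1.6,-1.6,-1.6,-1.6,-1.6], gripper=[8.2,8.2,8.2,8.2,8.2,8.2,8.2,8.2,8.2,8.2])

```text
clock: 32.75
ee_pos: [230.9, 467.2, 245.7]
ee_rot: [180.0, -0.0, 154.4]
wrist_force: [0.6, 0.0, -0.0]
grip_width: 81.8
grasp_force: 0.0
```

Run:
```python
from now import *
im=grab();o=arm.get_obs();print(o["ee_pos"],o["ee_rot"])
pickle.dump(im,open("s6.pkl","wb"))
G=dict(white=[540,179.4,-8.7,2.9],blue=[475.4,12.6,1.1,2.6],brown=[475.4,-180.8,6.4,2.7],black=[453.1,-323.2,-9.4,2.4])
def f(p,n,g,cams):
    t=0;l,w=DIM[n]
    for c in cams:
        o=outline(n);box=boxof(c,np.r_[place(o,*g[:3],8),place(o,*g[:3],34)],3)
        lab=np.zeros(((box[3]-box[1])*S,(box[2]-box[0])*S),np.uint8)
        s=np.r_[outline(n,g[3]),[[l/2+40,-w/2-g[3]-3]],[[l/2+40,w/2+g[3]+3]]]
        fill(lab,c,np.r_[place(s,*g[:3],0),place(s,*g[:3],8)],box,1);fill(lab,c,place(s,*g[:3],8),box,2)
        fill(lab,c,np.r_[place(o,*p,8),place(o,*p,34)],box,3);fill(lab,c,place(o,*p,34),box,4)
        A=cov(lab,5,box);I=im[c][box[1]:box[3],box[0]:box[2]].reshape(-1,3).astype(float)
        C=np.linalg.lstsq(A,I,rcond=None)[0];r2=((I-A@C)**2).sum(1);t+=(r2/(1+r2/2500)).mean()
    return t
for n,g in G.items():
  print(n,g[:3],*[opt(lambda p:f(p,n,g,c),g[:3],[4,4,5])[0].round(1) for c in(("side","top"),("side",),("top",))])
a=[cv2.resize(im["side"][140:270,285:390,::-1],None,fx=4,fy=4,interpolation=2),cv2.resize(im["top"][165:295,350:445,::-1],None,fx=4,fy=4,interpolation=2)]
cv2.imwrite("pics/g7.png",np.hstack(a))
```

```text
[232.77877371 467.45338663 245.68234862] [1.79949092e+02 1.55169127e-02 1.54380871e+02]
white [540, 179.4, -8.7] [539.2 180.8  -6.4] [539.2 181.1  -6.4] [541.2 180.  -10.7]
blue [475.4, 12.6, 1.1] [476.1  15.   -2.5] [476.   14.9  -1.8] [476.6  19.5   3.1]
brown [475.4, -180.8, 6.4] [ 475.8 -178.1    4.6] [ 475.8 -177.8    4.4] [ 480.9 -163.3    5. ]
black [453.1, -323.2, -9.4] [ 452.9 -316.7  -11.6] [ 453.5 -318.7  -12.8] [ 459.1 -307.   -12.4]
```

View pics/g7.png

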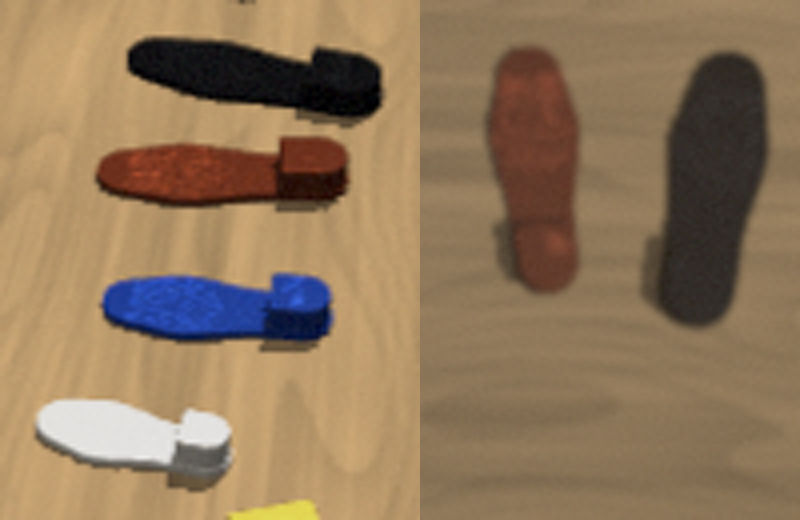

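The shadow on the +y side biases that fit, so I'll add a cast-shadow layer.

Run:
```python
from now import *
im=pickle.load(open("s6.pkl","rb"))
G=dict(white=[540,179.4,-8.7,2.9],blue=[475.4,12.6,1.1,2.6],brown=[475.4,-180.8,6.4,2.7],black=[453.1,-323.2,-9.4,2.4])
def f(p,n,g,cams):
    t=0;l,w=DIM[n];x,y,a,sx,sy=p
    for c in cams:
        o=outline(n);box=boxof(c,np.r_[place(o,*g[:3],8),place(o,*g[:3],34),place(o,g[0],g[1]+20,g[2],0)],3)
        lab=np.zeros(((box[3]-box[1])*S,(box[2]-box[0])*S),np.uint8)
        s=np.r_[outline(n,g[3]),[[l/2+40,-w/2-g[3]-3]],[[l/2+40,w/2+g[3]+3]]]
        fill(lab,c,np.r_[place(o,x,y,a,0),place(o,x+34*sx,y+34*sy,a,0)],box,5)
        fill(lab,c,np.r_[place(s,g[0],g[1],g[2],0),place(s,g[0]+8*sx,g[1]+8*sy,g[2],0)],box,5)
        fill(lab,c,np.r_[place(s,*g[:3],0),place(s,*g[:3],8)],box,1);fill(lab,c,place(s,*g[:3],8),box,2)
        fill(lab,c,np.r_[place(o,x,y,a,8),place(o,x,y,a,34)],box,3);fill(lab,c,place(o,x,y,a,34),box,4)
        A=cov(lab,6,box);I=im[c][box[1]:box[3],box[0]:box[2]].reshape(-1,3).astype(float)
        C=np.linalg.lstsq(A,I,rcond=None)[0];r2=((I-A@C)**2).sum(1);t+=(r2/(1+r2/2500)).mean()
    return t
for n,g in G.items():
  print(n,g[:3],*[opt(lambda p:f(p,n,g,c),g[:3]+[0.1,.4],[4,4,5,.2,.2])[0].round(1) for c in(("side","top"),("side",))])
```

```text
white [540, 179.4, -8.7] [ 5.392e+02  1.813e+02 -8.200e+00  2.000e-01  5.000e-01] [ 5.391e+02  1.813e+02 -7.100e+00  1.000e-01  4.000e-01]
blue [475.4, 12.6, 1.1] [ 4.76e+02  1.49e+01 -1.80e+00  1.00e-01  4.00e-01] [ 4.76e+02  1.49e+01 -1.60e+00  1.00e-01  4.00e-01]
brown [475.4, -180.8, 6.4] [ 4.762e+02 -1.778e+02  7.000e+00  1.000e-01  4.000e-01] [ 4.755e+02 -1.779e+02  7.100e+00  1.000e-01  4.000e-01]
black [453.1, -323.2, -9.4] [ 4.537e+02 -3.188e+02 -9.400e+00  2.000e-01  4.000e-01] [ 4.535e+02 -3.186e+02 -1.130e+01  1.000e-01  4.000e-01]
```

Run:
```python
from now import *
im=pickle.load(open("s6.pkl","rb"));D=pickle.load(open("d0.pkl","rb"))
G=dict(black=([453.1,-323.2,-9.4],[453.5,-318.7,-10]),blue=([475.4,12.6,1.1],[476,14.9,-1.7]))
k=8;rows=[]
for n,(g,h) in G.items():
    r=[]
    for c,img,which in(("side",D["side"],0),("side",im["side"],1),("side",im["side"],2),("top",im["top"],1)):
        u,v=proj(c,[[g[0],g[1],20]])[0].astype(int);x0,y0=u-16,v-17
        t=cv2.resize(img[y0:y0+34,x0:x0+25+0*8,::-1] if 0 else img[y0:y0+34,x0:x0+25,::-1],None,fx=k,fy=k,interpolation=cv2.INTER_CUBIC)
        t=cv2.convertScaleAbs(t,alpha=1.6,beta=10)
        for z in ([8] if which==0 else [8,34]):
            p=h if which==2 else g
            q=((proj(c,place(outline(n),*p,z))-[x0,y0]+.5)*k).astype(int);cv2.polylines(t,[q.reshape(-1,1,2)],True,(0,255,255) if z==34 else (255,0,255),1)
        r.append(t)
    rows.append(np.hstack(r))
cv2.imwrite("pics/g8.png",np.vstack(rows))
```

```text
(no output)
```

View pics/g8.png

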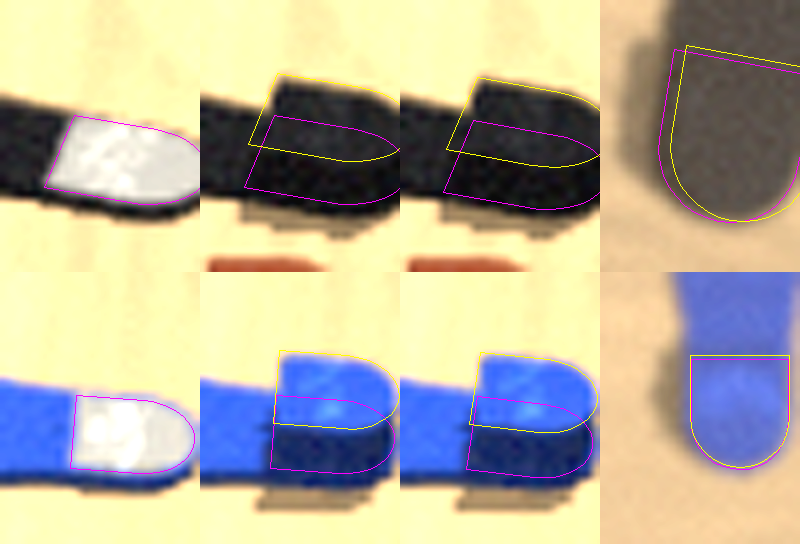

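Run:
```python
from now import *
im=pickle.load(open("s6.pkl","rb"))
G=dict(white=[540,179.4,-8.7],blue=[475.4,12.6,1.1],brown=[475.4,-180.8,6.4],black=[453.1,-323.2,-9.4])
def f(p,n,g,c,ret=0):
    l,w=DIM[n];x,y,a=p;sx,sy=.12,.42;o=outline(n)
    box=boxof(c,np.r_[place(o,*g[:3],8),place(o,*g[:3],34),place(o,g[0],g[1]+20,g[2],0)],3)
    lab=np.zeros(((box[3]-box[1])*S,(box[2]-box[0])*S),np.uint8)
    s=np.r_[outline(n,3),[[l/2+40,-w/2-6]],[[l/2+40,w/2+6]]]
    fill(lab,c,np.r_[place(o,x,y,a,0),place(o,x+34*sx,y+34*sy,a,0)],box,5)
    fill(lab,c,np.r_[place(s,g[0],g[1],g[2],0),place(s,g[0]+8*sx,g[1]+8*sy,g[2],0)],box,5)
    fill(lab,c,np.r_[place(s,*g[:3],0),place(s,*g[:3],8)],box,1);fill(lab,c,place(s,*g[:3],8),box,2)
    fill(lab,c,np.r_[place(o,x,y,a,8),place(o,x,y,a,34)],box,3);fill(lab,c,place(o,x,y,a,34),box,4)
    A=cov(lab,6,box);I=im[c][box[1]:box[3],box[0]:box[2]].reshape(-1,3).astype(float)
    r=I-A@np.linalg.lstsq(A,I,rcond=None)[0];return (r**2).sum(1).mean()
d=np.arange(-4,7.1,1)
for n,g in G.items():
  for c in("side","top"):
    print(n,c,[round(f([g[0],g[1]+t,g[2]],n,g,c)) for t in d])
print(d)
# silhouette profile across world y through block, top view, black & white
for n,g in G.items():
    t=np.radians(g[2]);ys=np.arange(-60,61,2.)
    P=[[g[0]+10*np.cos(t)-y*np.sin(t),g[1]+10*np.sin(t)+y*np.cos(t),34] for y in ys]
    q=proj("top",P).astype(np.float32)
    b=cv2.remap(im["top"].astype(np.float32),q[:,:1],q[:,1:],cv2.INTER_LINEAR)[:,0].sum(1)/3
    print(n,dict(zip(ys.astype(int).tolist(),b.astype(int).tolist())))
```

```text
white side [2446, 1988, 1535, 1121, 775, 534, 422, 456, 611, 812, 1089, 1342]
white top [322, 289, 253, 218, 183, 151, 149, 177, 240, 332, 431, 540]
blue side [1179, 979, 788, 602, 446, 340, 287, 294, 353, 449, 577, 718]
blue top [259, 205, 184, 163, 150, 139, 138, 141, 155, 180, 204, 232]
brown side [1285, 1160, 1023, 881, 767, 684, 633, 607, 611, 643, 701, 769]
brown top [323, 274, 230, 189, 158, 145, 139, 138, 138, 142, 152, 161]
black side [1199, 1060, 935, 800, 686, 584, 510, 461, 437, 437, 465, 502]
black top [640, 549, 456, 374, 300, 236, 186, 162, 155, 153, 156, 161]
[-4. -3. -2. -1.  0.  1.  2.  3.  4.  5.  6.  7.]
white {-60: 122, -58: 122, -56: 122, -54: 122, -52: 122, -50: 122, -48: 122, -46: 122, -44: 122, -42: 121, -40: 120, -38: 120, -36: 120, -34: 120, -32: 121, -30: 121, -28: 124, -26: 126, -24: 130, -22: 134, -20: 134, -18: 135, -16: 143, -14: 152, -12: 161, -10: 168, -8: 169, -6: 170, -4: 170, -2: 170, 0: 171, 2: 171, 4: 171, 6: 171, 8: 170, 10: 170, 12: 171, 14: 165, 16: 158, 18: 141, 20: 124, 22: 104, 24: 86, 26: 80, 28: 77, 30: 85, 32: 93, 34: 102, 36: 110, 38: 
[... 1013 characters left out ...]
: 67, 22: 66, 24: 63, 26: 61, 28: 58, 30: 56, 32: 54, 34: 56, 36: 61, 38: 65, 40: 69, 42: 70, 44: 72, 46: 79, 48: 86, 50: 97, 52: 106, 54: 110, 56: 113, 58: 113, 60: 114}
black {-60: 121, -58: 121, -56: 120, -54: 120, -52: 120, -50: 120, -48: 120, -46: 120, -44: 120, -42: 121, -40: 121, -38: 121, -36: 116, -34: 111, -32: 99, -30: 87, -28: 72, -26: 59, -24: 51, -22: 46, -20: 46, -18: 45, -16: 43, -14: 42, -12: 43, -10: 44, -8: 45, -6: 46, -4: 46, -2: 45, 0: 44, 2: 42, 4: 41, 6: 42, 8: 43, 10: 43, 12: 44, 14: 44, 16: 44, 18: 44, 20: 44, 22: 44, 24: 46, 26: 47, 28: 45, 30: 44, 32: 43, 34: 42, 36: 39, 38: 39, 40: 45, 42: 52, 44: 60, 46: 64, 48: 66, 50: 68, 52: 70, 54: 74, 56: 78, 58: 87, 60: 95}
```

Both views put black about 4 mm, and brown about 2.5 mm, too far to +y; white and blue are within 2 mm. I'll regrip black and brown and nudge them.

Request:
send_rows(dp=[[3.8,0,0],[3.8,0,0],[3.8,0,0],[3.8,0,0],[3.8,-1,0],[3.8,-3,0],[0.5,-3.6,0],[0,-3.6,0],[0,-3.6,0],[0,-3.6,0]], twist=[1.6,1.6,1.6,1.6,1.6,1.6,1.6,1.6,1.6,1.6], gripper=[8.8,8.8,8.8,8.8,8.8,8.8,8.8,8.8,8.8,8.8])

```text
clock: 33.68
ee_pos: [461.0, 285.4, 244.9]
ee_rot: [-180.0, 0.0, 170.4]
wrist_force: [0.2, 0.5, 0.1]
grip_width: 88.1
grasp_force: 0.0
```

Request:
send_rows(dp=[[0,-3.5,0],[0,-3.5,0],[0,-3.5,0],[0,-3.5,0],[0,-3.5,0],[0,-3.5,0],[0,-3.5,0],[0,-3.5,0],[0,-3.5,0],[0,-3.5,0]], twist=[0,0,0,0,0,0,0,0,0,0], gripper=[8.8,8.8,8.8,8.8,8.8,8.8,8.8,8.8,8.8,8.8])

```text
clock: 34.52
ee_pos: [460.0, -64.6, 245.5]
ee_rot: [-180.0, 0.0, 170.4]
wrist_force: [0.0, 0.2, -0.2]
grip_width: 88.1
grasp_force: 0.0
```

Request:
send_rows(dp=[[0,-3.5,0],[0,-3.5,0],[0,-3.5,0],[0,-3.5,0],[0,-3.5,0],[0,-3.5,0],[0,-3.5,0],[0,0,0],[0,0,0],[0,0,0]], twist=[0,0,0,0,0,0,0,0,0,0], gripper=[8.8,8.8,8.8,8.8,8.8,8.8,8.8,8.8,8.8,8.8])

```text
clock: 35.35
ee_pos: [459.8, -307.1, 244.9]
ee_rot: [180.0, -0.0, 170.3]
wrist_force: [0.5, 0.4, 0.5]
grip_width: 88.1
grasp_force: 0.0
```

```bash
python3 st.py
```

```text
35.45 [ 460.3 -306.1  245.3] [180.   -0.  170.5] [-0.7  0.3 -0.2] 87.8812670745802 0.0
```

Request:
send_rows(dp=[[0.5,-1.9,0],[0,0,-3],[0,0,-3],[0,0,-3],[0,0,-3],[0,0,-3],[0,0,-2.5],[0,0,-2],[0,0,-0.8],[0,0,0]], twist=[0,0,0,0,0,0,0,0,0,0], gripper=[8.8,8.8,8.8,8.8,8.8,8.8,8.8,8.8,8.8,8.8])

```text
clock: 36.28
ee_pos: [464.9, -324.3, 40.7]
ee_rot: [179.9, -0.2, 170.5]
wrist_force: [1.3, 0.6, 0.3]
grip_width: 88.4
grasp_force: 0.0
```

```bash
python3 st.py
```

```text
36.3833 [ 466.1 -325.8   43.2] [-1.800e+02  1.000e-01  1.705e+02] [ 0.5 -0.3  1.1] 87.5529291849501 0.0
```

Request:
send_rows(dp=[[0,0.05,-0.6],[0,0,0],[0,0,0],[0,0,0],[0,0,0],[0,0,0],[0,0,0],[0,0,0],[0,0,0],[0,0,0]], twist=[0,0,0,0,0,0,0,0,0,0], gripper=[8.8,8.8,6,6,6,6,6,6,6,6])

```text
clock: 37.22
ee_pos: [465.5, -325.5, 36.5]
ee_rot: [-180.0, 0.0, 170.4]
wrist_force: [-0.0, 1.0, 4.8]
grip_width: 66.0
grasp_force: 15.0
```

```bash
python3 st.py
```

```text
37.3167 [ 465.5 -325.5   36.5] [-180.     0.   170.4] [-0.1  0.9  5.4] 65.79643704998963 15.000561028718948
```

Request:
send_rows(dp=[[0,0,0.2],[0,0,0],[-0.05,-0.2,0],[0,-0.2,0],[0,0,0],[0,0,0],[0,0,-0.2],[0,0,0],[0,0,0],[0,0,0]], twist=[0,0,0,0,0,0,0,0,0,0], gripper=[6,6,6,6,6,6,6,6,6,6])

```text
clock: 38.15
ee_pos: [465.0, -329.5, 36.3]
ee_rot: [-180.0, 0.0, 170.4]
wrist_force: [-0.1, 0.1, 1.0]
grip_width: 65.8
grasp_force: 15.0
```

```bash
python3 st.py
```

```text
38.25 [ 465.  -329.6   36.3] [-180.     0.   170.4] [-0.8 -1.3  1.1] 65.72751106162102 15.000010281801224
```

Request:
send_rows(dp=[[0,0,0],[0,0,0],[0,0,0],[0,0,0],[0,0,0],[0,0,2],[0,0,3],[0,0,3],[0,0,1],[0,0,0]], twist=[0,0,0,0,0,0,0,0,0,0], gripper=[8.2,8.2,8.2,8.2,8.2,8.2,8.2,8.2,8.2,8.2])

```text
clock: 39.08
ee_pos: [466.2, -330.5, 129.1]
ee_rot: [-179.8, 0.3, 170.4]
wrist_force: [0.6, -0.0, 0.2]
grip_width: 81.9
grasp_force: 0.0
```

Request:
send_rows(dp=[[0.4,3,0],[0.4,3,0],[0.4,3,0],[0.5,3,0],[0.5,3,0],[0,0,0],[0,0,0],[0,0,0],[0,0,0],[0,0,0]], twist=[3.2,3.2,3.2,3.2,3.1,0,0,0,0,0], gripper=[7.6,7.6,7.6,7.6,7.6,7.6,7.6,7.6,7.6,7.6])

```text
clock: 39.92
ee_pos: [486.6, -180.4, 125.7]
ee_rot: [180.0, -0.0, -173.8]
wrist_force: [-0.9, -0.2, 1.1]
grip_width: 76.1
grasp_force: 0.0
```

```bash
python3 st.py
```

```text
40.0167 [ 486.7 -180.3  125.9] [ 180.    -0.  -173.8] [-0.   0.5  0.5] 75.9054910481702 0.0
```

Request:
send_rows(dp=[[0,0.07,-2],[0,0,-2],[0,0,-2],[0,0,-1.5],[0,0,-0.9],[0,0,-0.5],[0,0,0],[0,0,0],[0,0,0],[0,0,0]], twist=[0,0,0,0,0,0,0,0,0,0], gripper=[7.6,7.6,7.6,7.6,7.6,7.6,7.6,7.6,7.6,7.6])

```text
clock: 40.85
ee_pos: [487.4, -179.0, 38.1]
ee_rot: [-179.9, 0.1, -173.7]
wrist_force: [-0.0, -0.4, -0.0]
grip_width: 76.1
grasp_force: 0.0
```

Request:
send_rows(dp=[[0,0,0],[0,0,0],[0,0,0],[0,0,0],[0,0,0],[0,0,0],[0,0,0.2],[0,-0.25,0],[0,0,0],[0,0,-0.2]], twist=[0,0,0,0,0,0,0,0,0,0], gripper=[5,5,5,5,5,5,5,5,5,5])

```text
clock: 41.68
ee_pos: [487.0, -181.4, 37.3]
ee_rot: [-180.0, 0.0, -173.7]
wrist_force: [0.6, 0.9, 19.5]
grip_width: 55.8
grasp_force: 15.0
```

```bash
python3 st.py
```

```text
41.7833 [ 487.1 -181.4   37.2] [-180.     0.  -173.7] [ 0.6 -1.5  2.1] 56.06712303899611 14.979541003704071
```

Request:
send_rows(dp=[[0,0,0],[0,0,0],[0,0,0],[0,0,0],[0,0,0],[0,0,2],[0,0,3],[0,0,3],[0,0,1],[0,0,0]], twist=[0,0,0,0,0,0,0,0,0,0], gripper=[7.2,7.2,7.2,7.2,7.2,7.2,7.2,7.2,7.2,7.2])

```text
clock: 42.62
ee_pos: [488.4, -181.9, 129.8]
ee_rot: [-179.8, 0.3, -173.7]
wrist_force: [0.5, 0.3, -0.7]
grip_width: 71.9
grasp_force: 0.0
```

Request:
send_rows(dp=[[0,3.2,0],[0,3.2,0],[0,3.2,0],[0,3.2,0],[0,3.3,0],[0,3.3,0],[0,0,0],[0,0,0],[0,0,0],[0,0,0]], twist=[-0.9,-0.9,-0.9,-0.9,-0.8,-0.8,0,0,0,0], gripper=[6.4,6.4,6.4,6.4,6.4,6.4,6.4,6.4,6.4,6.4])

```text
clock: 43.45
ee_pos: [486.7, 11.8, 126.5]
ee_rot: [180.0, -0.1, -178.9]
wrist_force: [-0.0, 0.5, 0.6]
grip_width: 64.3
grasp_force: 0.0
```

```bash
python3 st.py
```

```text
43.55 [486.9  11.7 126.8] [ 180.   -0. -179.] [ 0.2  0.2 -0.7] 64.15500275094158 0.0
```

Regrip blue and shift it by -2 mm in y.

Request:
send_rows(dp=[[0,0.1,-2],[0,0,-2],[0,0,-2],[0,0,-1.5],[0,0,-0.9],[0,0,-0.6],[0,0,0],[0,0,0],[0,0,0],[0,0,0]], twist=[0,0,0,0,0,0,0,0,0,0], gripper=[6.4,6.4,6.4,6.4,6.4,6.4,6.4,6.4,6.4,6.4])

```text
clock: 44.38
ee_pos: [487.5, 13.7, 38.0]
ee_rot: [-180.0, 0.1, -178.9]
wrist_force: [-0.7, 0.4, -0.3]
grip_width: 64.0
grasp_force: 0.0
```

Request:
send_rows(dp=[[0,0,0],[0,0,0],[0,0,0],[0,0,0],[0,0,0],[0,0,0.2],[0,-0.2,0],[0,0,0],[0,0,-0.2],[0,0,0]], twist=[0,0,0,0,0,0,0,0,0,0], gripper=[4,4,4,4,4,4,4,4,4,4])

```text
clock: 45.22
ee_pos: [487.1, 11.6, 37.3]
ee_rot: [-180.0, 0.0, -178.9]
wrist_force: [0.5, -0.6, 2.0]
grip_width: 46.3
grasp_force: 15.0
```

```bash
python3 st.py
```

```text
45.3167 [487.1  11.7  37.2] [-180.     0.  -178.9] [-0.4 -0.3  2.9] 45.55122572826546 14.996421039104462
```

Request:
send_rows(dp=[[0,0,0.2],[0,-0.1,0],[0,0,0],[0,0,-0.2],[0,0,0],[0,0,0],[0,0,0],[0,0,0],[0,0,0],[0,0,0]], twist=[0,0,0,0,0,0,0,0,0,0], gripper=[4,4,4,4,4,4,6.2,6.2,6.2,6.2])

```text
clock: 46.15
ee_pos: [486.8, 10.8, 37.1]
ee_rot: [180.0, -0.0, -178.9]
wrist_force: [0.7, 0.4, 0.4]
grip_width: 61.6
grasp_force: 0.0
```

Request:
send_rows(dp=[[0,0,2],[0,0,3],[0,0,3],[0,0,1],[0.9,2.8,0],[0.9,2.8,0],[1,2.8,0],[1,2.8,0],[1,2.8,0],[1,2.8,0]], twist=[0,0,0,0,-1.6,-1.6,-1.6,-1.6,-1.7,-1.7], gripper=[6.2,6.2,6.2,6.2,5.6,5.6,5.6,5.6,5.6,5.6])

```text
clock: 46.98
ee_pos: [545.1, 180.2, 127.1]
ee_rot: [-180.0, -0.0, 171.2]
wrist_force: [0.9, -1.7, 0.0]
grip_width: 55.9
grasp_force: 0.0
```

```bash
python3 st.py;python3 st.py
```

```text
47.0833 [545.7 182.4 127. ] [1.799e+02 1.000e-01 1.715e+02] [ 0.3  0.8 -0.4] 55.869909834233525 0.0
47.1833 [544.5 179.2 126.7] [-180.    -0.   171.4] [-1.  -0.9  0.2] 56.21810167674779 0.0
```

Request:
send_rows(dp=[[0.1,-0.05,-2],[0,0,-2],[0,0,-2],[0,0,-1.5],[0,0,-0.9],[0,0,-0.6],[0,0,0],[0,0,0],[0,0,0],[0,0,0]], twist=[0,0,0,0,0,0,0,0,0,0], gripper=[5.6,5.6,5.6,5.6,5.6,5.6,5.6,5.6,5.6,5.6])

```text
clock: 48.02
ee_pos: [546.5, 178.4, 38.2]
ee_rot: [180.0, 0.1, 171.3]
wrist_force: [-0.5, -0.1, 0.4]
grip_width: 55.9
grasp_force: 0.0
```

Request:
send_rows(dp=[[0,0,0],[0,0,0],[0,0,0],[0,0,0],[0,0,0],[0,0,0],[0,0,0],[0,0,0],[0,0,0],[0,0,0]], twist=[0,0,0,0,0,0,0,0,0,0], gripper=[3,3,3,3,3,3,3,3,3,3])

```text
clock: 48.85
ee_pos: [546.0, 178.4, 37.4]
ee_rot: [180.0, 0.0, 171.3]
wrist_force: [-0.3, 0.0, 4.6]
grip_width: 35.9
grasp_force: 15.0
```

```bash
python3 st.py
```

```text
48.95 [546.  178.4  37.4] [180.    0.  171.3] [-1.4  0.5  5.6] 36.2437729222137 15.00033376738429
```

Shift by -1.5 mm, release and retreat to near the start pose.

Request:
send_rows(dp=[[0,0,0.2],[0,-0.15,0],[0,0,0],[0,0,-0.2],[0,0,0],[0,0,0],[0,0,0],[0,0,0],[0,0,0],[0,0,0]], twist=[0,0,0,0,0,0,0,0,0,0], gripper=[3,3,3,3,3,3,5.2,5.2,5.2,5.2])

```text
clock: 49.78
ee_pos: [545.8, 176.8, 37.0]
ee_rot: [180.0, -0.0, 171.3]
wrist_force: [0.9, 0.6, -0.7]
grip_width: 51.7
grasp_force: 0.0
```

Request:
send_rows(dp=[[0,0,2],[0,0,3],[0,0,4],[0,0,4],[0,0,4],[0,0,4],[-2,3,0],[-2,3,0],[-2,3,0],[-2,3,0]], twist=[0,0,0,0,0,0,-1.2,-1.2,-1.2,-1.2], gripper=[5.2,5.2,5.2,5.2,6,6,6,6,6,6])

```text
clock: 50.62
ee_pos: [464.9, 297.7, 247.4]
ee_rot: [180.0, 0.0, 166.4]
wrist_force: [-0.2, 0.4, 0.4]
grip_width: 60.2
grasp_force: 0.0
```

Request:
send_rows(dp=[[-2,3,0],[-2,3,0],[-2,3,0],[-2.5,3,0],[-3,2,0],[-3,2,0],[-3,0,0],[-3,0,0],[-3,0,0],[0,0,0]], twist=[-1.2,-1.2,-1.2,-1.2,-1.2,-1.2,-1.2,-1.2,-1.2,0], gripper=[6,6,6,6,6,6,6,6,6,6])

```text
clock: 51.45
ee_pos: [226.1, 456.5, 247.2]
ee_rot: [-179.9, -0.1, 155.9]
wrist_force: [-0.9, 0.7, 0.5]
grip_width: 60.2
grasp_force: 0.0
```

Run:
```python
from now import *
o=arm.get_obs();print(o["ee_pos"],o["clock"])
im=grab();pickle.dump(im,open("s7.pkl","wb"))
G=dict(white=[540,179.4,-8.7],blue=[475.4,12.6,1.1],brown=[475.4,-180.8,6.4],black=[453.1,-323.2,-9.4])
def f(p,n,g,cams):
    l,w=DIM[n];x,y,a=p;sx,sy=.12,.42;o=outline(n);tt=0
    for c in cams:
        box=boxof(c,np.r_[place(o,*g[:3],8),place(o,*g[:3],34),place(o,g[0],g[1]+20,g[2],0)],3)
        lab=np.zeros(((box[3]-box[1])*S,(box[2]-box[0])*S),np.uint8)
        s=np.r_[outline(n,3),[[l/2+40,-w/2-6]],[[l/2+40,w/2+6]]]
        fill(lab,c,np.r_[place(o,x,y,a,0),place(o,x+34*sx,y+34*sy,a,0)],box,5)
        fill(lab,c,np.r_[place(s,g[0],g[1],g[2],0),place(s,g[0]+8*sx,g[1]+8*sy,g[2],0)],box,5)
        fill(lab,c,np.r_[place(s,*g[:3],0),place(s,*g[:3],8)],box,1);fill(lab,c,place(s,*g[:3],8),box,2)
        fill(lab,c,np.r_[place(o,x,y,a,8),place(o,x,y,a,34)],box,3);fill(lab,c,place(o,x,y,a,34),box,4)
        A=cov(lab,6,box);I=im[c][box[1]:box[3],box[0]:box[2]].reshape(-1,3).astype(float)
        r=I-A@np.linalg.lstsq(A,I,rcond=None)[0];tt+=(r**2).sum(1).mean()
    return tt
d=np.arange(-4,6.1,1)
for n,g in G.items():
  for c in("side","top"): print(n,c,[round(f([g[0],g[1]+t,g[2]],n,g,[c])) for t in d])
  print("  ",opt(lambda p:f(p,n,g,("side","top")),g,[3,3,4])[0]-g)
cv2.imwrite("pics/g9.png",np.vstack([cv2.resize(im["side"][140:270,285:390,::-1],None,fx=4,fy=4,interpolation=2)]))
cv2.imwrite("pics/g10.png",np.vstack([im["side"][100:400,:,::-1],im["top"][90:260,:,::-1]]))
```

```text
[226.10910878 456.48752809 247.19459142] 51.45
white side [1927, 1474, 1072, 775, 617, 597, 687, 873, 1138, 1393, 1698]
white top [247, 206, 174, 151, 138, 162, 215, 297, 401, 516, 617]
   [-0.63444827  0.1104347   2.53037135]
blue side [809, 629, 476, 363, 306, 305, 354, 446, 572, 715, 880]
blue top [218, 171, 156, 145, 140, 142, 149, 160, 184, 213, 236]
   [ 0.03696131  0.74083693 -3.10306848]
brown side [771, 677, 587, 516, 474, 460, 472, 499, 543, 604, 686]
brown top [265, 218, 177, 143, 124, 121, 123, 129, 134, 142, 150]
   [-0.14898129  1.00119256 -1.82507433]
black side [707, 636, 590, 563, 568, 583, 618, 678, 745, 827, 926]
black top [271, 208, 158, 128, 117, 124, 146, 175, 190, 197, 202]
   [-0.06691083  0.28858312 -3.26926865]
```

View pics/g10.png

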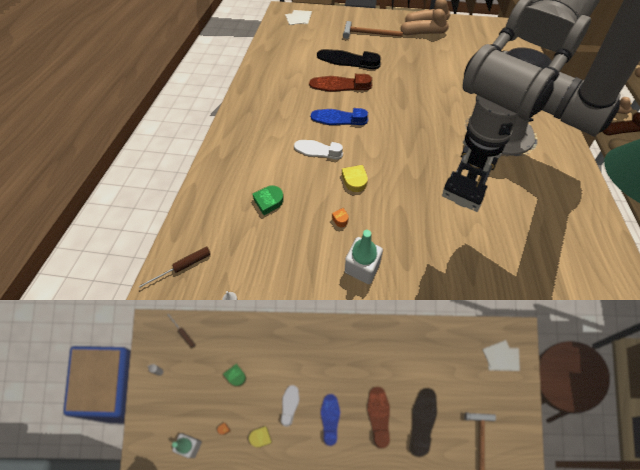

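All four blocks now fit within about 1 mm and 3° of their patches. Glue pot, hammer and look-alikes look unmoved, so I'll hand in.

```bash
python3 -c "
from bench import arm
print(arm.job_done())"
```

```text
the job is handed in; nothing more can be done
None
```

I set all four heel blocks on the soles of their own colour and let go of them. The last camera fit put each about 1 mm and 3° or less from its patch; glue pot, hammer and look-alikes look unmoved, and I handed the job in at about 52 s.

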